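# Load-test a return spring and sort it

## Task

Lay the loose coil spring from the black pad in the cradle of the spring tester, then push the carriage by its black handle until the dial stands at 15 newtons (the red division), never letting it go above 17, and hold it there steadily for about a second. Ease the load off without letting the carriage fly back, and look where the carriage has left the yellow rider: if the rider has gone past the red mark the spring is weak and goes in the red tray, if it has stopped short of the mark the spring is good and goes in the green tray. Set the spring down flat in its tray rather than dropping it, do not touch the rider or the mark, and leave the other things on the bench alone.

Things in the scene. Friction and masses are not known exactly. Their poses are not given: they have to be found in the camera images.
- spring: loose steel coil spring, 32 mm diameter, 77 to 90 mm long unloaded, 0.09 kg; its rate is unknown. Origin at its middle coil (within 5 mm of half length), on its axis; local y along its axis. It starts lying on a black pad 8 mm high, with strips 12 mm high from 18 to 40 mm either side of its axis. Grasp across the diameter at the middle; it is stiff sideways, squeezable only along its axis
- tester: fixed horizontal spring tester: grey bed 90 x 360 mm (local x by y), top 25 mm high; origin on the bench under its middle. Local +y runs from the carriage end to the blue headstock (y = 98 to 180 mm, 99 mm high with the dial on it). Its load plate, a 30 mm disc, faces -y at y = 85 mm and yields 0.2 mm per newton. A scale bar along the +x side (x = 44 to 76 mm, 33 mm high) carries rider and mark
- cradle (a point): where the middle coil of the spring goes: on the axis of the cradle, 52 mm above the bench, at tester local x = 0, y = 30 mm; its axes are the tester's. The cradle is two steel rods along local y, 10 mm thick, at x = -12 and +12 mm, tops 40 mm high; they centre a spring laid on them along y
- carriage (a joint): travel of the blue carriage towards the headstock (tester local +y), in m, 0 (fully back) to 0.118. Its pressing plate, a 30 mm disc 52 mm high, stands at local y = -65 mm + travel: the gap between the plates is 150 mm - travel. Carriage 78 mm high at the front, 54 mm at the rear; it slides with about 1 N of friction plus 8 N per m/s
- carriage_grip (a point): point to grasp on the carriage's upright black round handle: 20 mm diameter, 70 to 120 mm above the bench, 60 mm behind the pressing plate (towards local -y); this point is 105 mm above the bench. Free all round above 80 mm. Its axes are the tester's
- load_dial (a joint): angle of the red hand of the load dial on the headstock, in rad: 0 at no load, 0.225 rad per newton of spring force, clockwise seen from above; 15 N (thick red division) is 3.375 rad, small divisions 1 N, full scale 20 N is 4.5 rad
- rider: yellow rider, 12 x 10 x 10 mm, on the scale bar at tester local x = 53 mm; a lug of the carriage pushes it towards the headstock (local +y) and it stays at the farthest point reached. Origin under its black line, at the middle of its underside; axes as the tester's
- mark: red reference mark, 12 x 10 x 10 mm, clamped on the scale bar beside the rider at tester local x = 67 mm, its place set anew for each job. Origin under its black line, at the middle of its underside; axes as the tester's. The rider is past the mark when its line is farther along local +y
- tray_green: green open tray for good springs, 120 x 150 x 28 mm (local x by y by height), walls 4 mm, inner floor of felt 7 mm above the bench; origin under its middle; fixed
- tray_red: red open tray for weak springs, same size and make as the green one; origin under its middle; fixed
- vertebra: bystander: ivory bone, 70 mm wide, 22 mm high
- long_bone: bystander: ivory bone, 140 mm long, 22 mm high
- ref_ball: bystander: white 38 mm ball on a dark round foot, 61 mm high
- screwdriver: bystander: screwdriver lying on the bench
- lens_cap: bystander: black disc, 58 mm diameter, 10 mm high
- pen_jar: bystander: clear jar with a blue cap, 48 mm diameter, 65 mm high
Mind the look-alikes: they are no part of the job. There is more than one size of the spring; the one meant has the size given above.

How it is judged:
By the outcome, as a careful person would: the job done as asked, in the order asked, and still so for the second after the job is handed in, with the robot touching nothing.
It also fails if it takes over 66 s, if anything falls off the work surface, if the arm or the gripper's body presses on something with over 40 N, if the wrist force passes 120 N, or if a joint passes its speed limit or range.

## Robot

A 6-joint arm with a two-finger parallel gripper is mounted at the origin on the work surface. World frame = base frame: x ahead of the robot, y to its left, z up, the work surface at z = 0. Lengths are in m, angles in rad, forces in N, time in s.
With the tool pointing down it reaches from about 0.2 to 0.875 m from the base axis. Payload 3.4 kg.
Tool frame: the origin (TCP) lies on the centre line of the jaws, within the pads' length; the fingertips stand 22 mm ahead of it and the grasp point (between the pads) lies 3 mm ahead of it; z points along the fingers, y is the line along which they close (so a half turn about z gives the same grasp; the last joint's range is limited). The gripper opens to 94 mm and grips with 3 to 60 N. Pads are 16 mm wide; open, the fingers measure 119 mm over their backs; the gripper's body (75 mm by 177 mm) begins 78 mm behind the grasp point.
Start: joints at [-1.302, 0.276, 1.505, -0, 1.361, -0.121], TCP at [0.219, -0.532, 0.198] pointing down, gripper open.
Joint ranges: [-2.89, 2.89], [-0.75, 2.08], [0.22, 2.7], [-1.18, 4.32], [0.11, 2.71], [-2.7, 2.7]. Speed limits (rad/s): [2.57, 2.57, 3.14, 3.14, 3.14, 3.14].

## Interface

Orientations are given as a rotation vector (axis times angle).
In Python, from rig import * gives the robot as it stands.
- The arm moves only by the tool jog_arm, never from a script. Its argument "targets" is a list of rows, each an object of numbers: "fingers": the closure in counts, from 0 (fully open) to 255 (shut); "tx", "ty", "tz": the shift along the tool's x, y, z in mm; "ax", "ay", "az": the turn, a rotation vector about the tool's x, y, z in rad. In form: [{"fingers": .., "tx": .., "ty": .., "tz": .., "ax": .., "ay": .., "az": ..}, ...]. A call has 1 to 20 rows; each row is the pose to reach, as a shift and turn from the pose commanded when the call began, along the tool's axes at that moment; what a row does not reach only later rows make up. A row lasts 1/10 s, in which the tool goes at most 50 mm and 8.59 degrees, less where a joint would pass 70% of its speed; a pose out of reach is approached as far as the arm can. A call with a gripper value outside its range is refused whole. The fingers move at their own pace and stop on an object; "force" is the grip in N (left out, the last holds). Time passes only in rows, so rows that repeat a pose let the fingers close. It gives the time, the measured TCP pose, the force, the opening and the grip force at its end, in the units of the state.
- sense(): the state, without advancing time (a new reading comes with each control period).
- snapshot(name): name is "scene" or "side" or "wrist"; returns (picture, depth): 400x640x3 uint8, red, green, blue; 400x640 float32, m along the optical axis (not along the pixel's ray), 0 where there is no reading.
- camera_info(name): a dict with "fx", "fy", "cx", "cy" (pixels), "pose" (4x4, takes a point from camera to world coordinates); the wrist camera has in their place "T_tool_cam" (4x4, takes a point from camera to tool coordinates, whose origin is the TCP and whose axes are the flange's). Camera axes: x right, y up, looking along -z (the intrinsics and any distortion apply to the point x, -y, -z); pixel columns grow to the right and rows downward; lengths in m; the calibration is good to about 2 mm. A picture is of the moment at which its call begins: read the wrist's pose just before it. camera_info takes no time and is no camera call.
- job_done(): hands the job in; it is judged then, once.
The state is a dict: "time_s": time; "joint_positions": joint angles; "qd": joint speeds; "tau": joint torques, N m; "tcp_pos": TCP position; "ee_rot": TCP orientation; "force": force on the tool from outside, world axes, zero at the start; "moment": the same for the moment, N m; "finger_gap": finger opening in m; "gripper_force": force on a finger pad.
Only numpy, scipy, OpenCV 4.12 (cv2) and the standard library are available. Lean on these libraries where they do the work, as an engineer would, in place of code of your own. Each camera call takes 0.05 s, during which the arm holds its last target. There are 200 camera calls.

## Working session

There is one attempt and no reset: what is moved stays moved. The work goes in short steps, Python scripts to look and compute and a tool call to move; the robot and the scene stay as the last step left them, time stands still between calls to the robot, and variables do not carry over. Pictures are saved under pics/ and viewed, at most 10 in all, crops included, and the job is handed in when it is done.

Besides the shell and the picture viewer there is one more tool, called after ">>>" as a command line: name --argument value ..., lists and objects as JSON in quotes. jog_arm: Moves the arm, as the interface text tells. Its arguments: {"type":"object","properties":{"targets":{"type":"array","items":{"type":"object","properties":{"fingers":{"type":"number"},"tx":{"type":"number"},"ty":{"type":"number"},"tz":{"type":"number"},"ax":{"type":"number"},"ay":{"type":"number"},"az":{"type":"number"}}}},"force":{"type":"number"}},"required":["targets"]}

```bash
mkdir -p pics; ls
cat > h.py <<'E'
from rig import *
import numpy as np, cv2
from scipy.spatial.transform import Rotation as R
def snap(n):
    s=sense(); p,d=snapshot(n); c=camera_info(n)
    if n=="wrist":
        T=np.eye(4);T[:3,:3]=R.from_rotvec(s["ee_rot"]).as_matrix();T[:3,3]=s["tcp_pos"];c["pose"]=T@np.array(c["T_tool_cam"])
    return p,d,c
def cloud(d,c):
    v,u=np.mgrid[:d.shape[0],:d.shape[1]]
    P=np.stack([(u-c["cx"])/c["fx"]*d,-(v-c["cy"])/c["fy"]*d,-d],-1)
    T=np.array(c["pose"]);return P@T[:3,:3].T+T[:3,3]
def save(n,p): cv2.imwrite("pics/"+n,p[...,::-1])
E
python3 - <<'E'
from h import *
for n in("scene","side"):
    p,d,c=snap(n);save(n+"0.png",p);np.savez(""+n+"0.npz",p=p,P=cloud(d,c),d=d)
    print({k:np.round(v,3) for k,v in c.items() if k!='pose'},np.round(c['pose'],3))
print(sense())
E
```

```text
pics
{'fx': np.float64(510.419), 'fy': np.float64(510.419), 'cx': np.float64(307.467), 'cy': np.float64(195.613)} [[ 0.805 -0.488  0.337  1.15 ]
 [ 0.593  0.661 -0.46  -0.772]
 [ 0.002  0.571  0.821  1.491]
 [ 0.     0.     0.     1.   ]]
{'fx': np.float64(430.416), 'fy': np.float64(430.416), 'cx': np.float64(318.098), 'cy': np.float64(206.401)} [[-0.879  0.31  -0.362  0.163]
 [-0.476 -0.563  0.676  0.739]
 [ 0.006  0.766  0.642  0.798]
 [ 0.     0.     0.     1.   ]]
{'time_s': 0.1, 'joint_positions': array([-1.30200254e+00,  2.76535977e-01,  1.50596963e+00,  2.32581236e-05,
        1.36069170e+00, -1.21031314e-01]), 'qd': array([ 0.00144681, -0.00096215, -0.00185684,  0.00026676, -0.00026909,
       -0.00179818]), 'tau': array([ 2.78831278e-03, -4.05450439e+01, -2.37777776e+01,  7.03942543e-02,
        2.99294153e-02, -4.60558294e-05]), 'tcp_pos': array([ 0.21836832, -0.53138067,  0.19720354]), 'ee_rot': array([-3.08053523e+00, -6.08148224e-01,  1.50351578e-04]), 'force': array([-0.30330539, -0.18092135, -0.01943655]), 'moment': array([-0.03547043, -0.06840381, -0.00294365]), 'gripper_force': 0.0, 'finger_gap': 0.09348302421288866}
```

View pics/scene0.png

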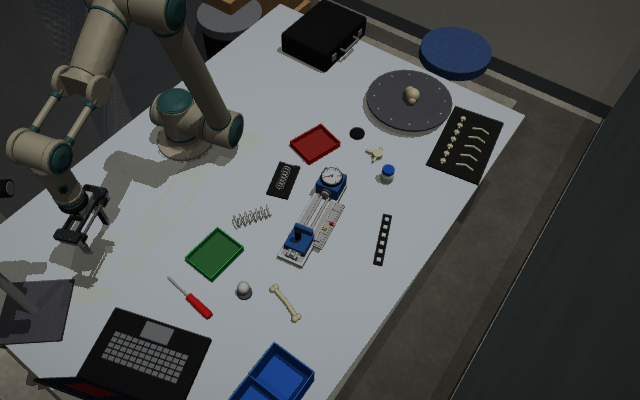

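View pics/side0.png

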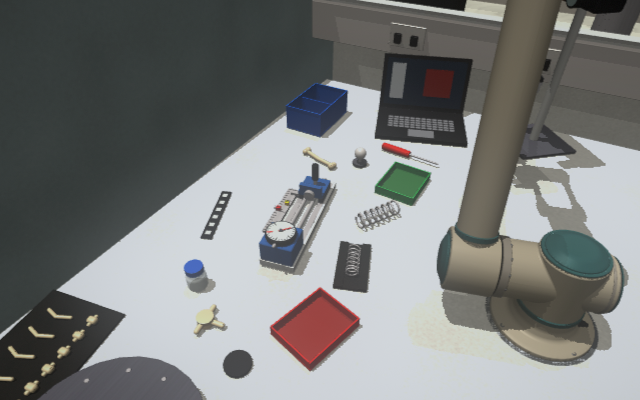

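In the scene view the black-pad spring is at (283,180) and a larger loose spring lies on the bare bench at (252,217). The tester runs from its carriage (298,240) to the dial (330,178). The green tray is at (215,254) and the red tray at (315,144). The spring on the pad is the one described, so I'll confirm it in a crop and measure.

Run:
```python
from h import *
def rect(Q): return [np.round(x,4) for x in cv2.minAreaRect((Q*1000).astype(np.float32))]
for n in("scene","side"):
    z=np.load(n+"0.npz");p=z['p'];P=z['P'];hsv=cv2.cvtColor(p,cv2.COLOR_RGB2HSV);H,S,V=cv2.split(hsv)
    ok=z['d']>0
    Z=P[...,2]
    def box(m,lab,u0,u1,v0,v1):
        k=np.zeros_like(m);k[v0:v1,u0:u1]=1;m=m&k&ok
        q=P[m];print(n,lab,m.sum(),'z',np.round(np.percentile(q[:,2],[5,50,95]),4),'rect mm',rect(q[:,:2]))
    B={"scene":dict(red=(285,345,120,168),green=(180,248,225,285),pad=(262,303,158,203),tester=(275,350,160,270)),
       "side":dict(red=(265,365,285,370),green=(370,436,160,206),pad=(330,375,237,294),tester=(255,340,170,275))}[n]
    box(((H<8)|(H>172))&(S>120)&(Z>.02)&(Z<.04),'red rim',*B['red'])
    box((H>45)&(H<85)&(S>100)&(Z>.02)&(Z<.04),'green rim',*B['green'])
    box((V<70)&(Z>.003)&(Z<.017),'pad',*B['pad'])
    box((Z>.02)&(Z<.06),'spring',*B['pad'])
    box((Z>.015)&(Z<.15),'tester all',*B['tester'])
    box((Z>.015)&(Z<.045),'tester low',*B['tester'])
    box((H>100)&(H<125)&(S>120)&(Z>.03)&(Z<.11),'blue',*B['tester'])
    box((V<60)&(Z>.095)&(Z<.125),'blacktop',*B['tester'])
p=np.load("scene0.npz")['p']
a=cv2.resize(p[150:275,225:355],None,fx=4,fy=4,interpolation=cv2.INTER_CUBIC);save("crop1.png",a)
```

```text
scene red rim 186 z [0.0211 0.025  0.0318] rect mm [array([421.9261, 263.8664]), array([154.9123, 128.3112]), np.float64(72.7495)]
scene green rim 255 z [0.0207 0.0252 0.0309] rect mm [array([ 434.5267, -310.3312]), array([151.1298, 123.5641]), np.float64(87.7949)]
scene pad 595 z [0.0042 0.0098 0.0154] rect mm [array([428.2525,  62.8035]), array([ 82.1395, 156.2437]), np.float64(19.5496)]
scene spring 84 z [0.0211 0.0334 0.0422] rect mm [array([427.9059,  45.4426]), array([116.5248,  60.6307]), np.float64(89.7769)]
scene tester all 3317 z [0.0192 0.0355 0.0977] rect mm [array([591.9118,  17.6007]), array([252.12  , 438.0466]), np.float64(39.7558)]
scene tester low 2046 z [0.0178 0.0278 0.0409] rect mm [array([591.9118,  17.6007]), array([252.12  , 438.0466]), np.float64(39.7558)]
scene blue 783 z [0.044  0.057  0.0829] rect mm [array([615.4562,   1.5061]), array([ 83.5374, 330.042 ]), np.float64(9.5796)]
scene blacktop 69 z [0.0958 0.1098 0.1219] rect mm [array([604.4674,   3.253 ]), array([ 69.6074, 289.3347]), np.float64(4.3231)]
side red rim 405 z [0.0245 0.0279 0.0302] rect mm [
[... 875 characters left out ...]
t call last):
  File "<stdin>", line 19, in <module>
  File "<stdin>", line 9, in box
    return _quantile_unchecked(
        a, q, axis, out, overwrite_input, method, keepdims, weights)
    return _ureduce(a,
                    func=_quantile_ureduce_func,
    ...<5 lines>...
                    overwrite_input=overwrite_input,
                    method=method)
    r = func(a, **kwargs)
    result = _quantile(arr,
                       quantiles=q,
    ...<2 lines>...
                       out=out,
                       weights=wgt)
    slices_having_nans = np.isnan(arr[-1, ...])
                                  ~~~^^^^^^^^^
IndexError: index -1 is out of bounds for axis 0 with size 0
```

Run:
```python
from h import *
p=np.load("scene0.npz")['p']
a=cv2.resize(p[150:275,225:355],None,fx=4,fy=4,interpolation=cv2.INTER_CUBIC);save("crop1.png",a)
c=camera_info("wrist");print({k:np.round(v,3) for k,v in c.items()})
s=sense();Rm=R.from_rotvec(s['ee_rot']).as_matrix();print(np.round(Rm,3))
# spring axis & tool target: tool y across axis
t=np.array([.40,.02,.33]);print(np.round(Rm.T@(t-s['tcp_pos'])*1000))
```

```text
{'fx': np.float64(275.411), 'fy': np.float64(275.411), 'cx': np.float64(319.458), 'cy': np.float64(200.107), 'T_tool_cam': array([[-0.001,  0.965,  0.262,  0.077],
       [ 1.   ,  0.001,  0.   ,  0.   ],
       [ 0.   ,  0.262, -0.965, -0.189],
       [ 0.   ,  0.   ,  0.   ,  1.   ]])}
[[ 0.925  0.38  -0.   ]
 [ 0.38  -0.925  0.002]
 [ 0.    -0.002 -1.   ]]
[ 378. -441. -132.]
```

View pics/crop1.png

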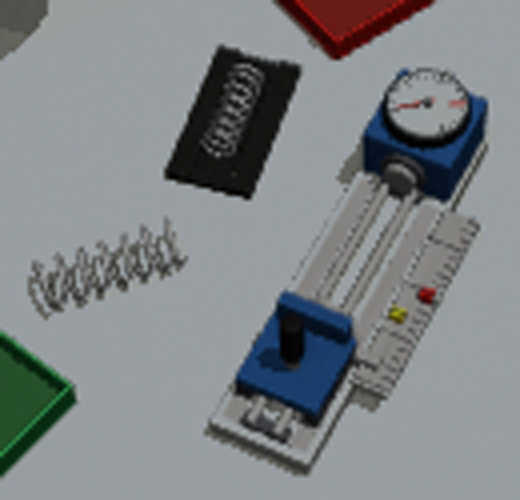

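The crop shows the small dense spring on the black pad at scene (283,180), which is the one meant. The longer, coarser coil on the bare bench is the look-alike. I'll hover over the pad to measure from near.

>>> jog_arm --targets '[{"fingers":100,"tx":416,"ty":-463,"tz":-3,"az":-1.53},{"fingers":100,"tx":416,"ty":-463,"tz":-3,"az":-1.53},{"fingers":100,"tx":416,"ty":-463,"tz":-3,"az":-1.53},{"fingers":100,"tx":416,"ty":-463,"tz":-3,"az":-1.53},{"fingers":100,"tx":416,"ty":-463,"tz":-3,"az":-1.53},{"fingers":100,"tx":416,"ty":-463,"tz":-3,"az":-1.53},{"fingers":100,"tx":416,"ty":-463,"tz":-3,"az":-1.53},{"fingers":100,"tx":416,"ty":-463,"tz":-3,"az":-1.53},{"fingers":100,"tx":416,"ty":-463,"tz":-3,"az":-1.53},{"fingers":100,"tx":416,"ty":-463,"tz":-3,"az":-1.53},{"fingers":100,"tx":416,"ty":-463,"tz":-3,"az":-1.53},{"fingers":100,"tx":416,"ty":-463,"tz":-3,"az":-1.53},{"fingers":100,"tx":416,"ty":-463,"tz":-3,"az":-1.53},{"fingers":100,"tx":416,"ty":-463,"tz":-3,"az":-1.53}]' --force 15

```text
invalid input at $.targets[0]: expected keys fingers, tx, ty, tz, ax, ay, az
```

>>> jog_arm --targets '[{"fingers":100,"tx":416,"ty":-463,"tz":-3,"ax":0,"ay":0,"az":-1.53},{"fingers":100,"tx":416,"ty":-463,"tz":-3,"ax":0,"ay":0,"az":-1.53},{"fingers":100,"tx":416,"ty":-463,"tz":-3,"ax":0,"ay":0,"az":-1.53},{"fingers":100,"tx":416,"ty":-463,"tz":-3,"ax":0,"ay":0,"az":-1.53},{"fingers":100,"tx":416,"ty":-463,"tz":-3,"ax":0,"ay":0,"az":-1.53},{"fingers":100,"tx":416,"ty":-463,"tz":-3,"ax":0,"ay":0,"az":-1.53},{"fingers":100,"tx":416,"ty":-463,"tz":-3,"ax":0,"ay":0,"az":-1.53},{"fingers":100,"tx":416,"ty":-463,"tz":-3,"ax":0,"ay":0,"az":-1.53},{"fingers":100,"tx":416,"ty":-463,"tz":-3,"ax":0,"ay":0,"az":-1.53},{"fingers":100,"tx":416,"ty":-463,"tz":-3,"ax":0,"ay":0,"az":-1.53},{"fingers":100,"tx":416,"ty":-463,"tz":-3,"ax":0,"ay":0,"az":-1.53},{"fingers":100,"tx":416,"ty":-463,"tz":-3,"ax":0,"ay":0,"az":-1.53},{"fingers":100,"tx":416,"ty":-463,"tz":-3,"ax":0,"ay":0,"az":-1.53},{"fingers":100,"tx":416,"ty":-463,"tz":-3,"ax":0,"ay":0,"az":-1.53}]' --force 15

```text
time_s: 1.5
tcp_pos: [0.4278, 0.0571, 0.2006]
ee_rot: [-1.795, -2.577, -0.001]
force: [0.1, -0.6, -0.1]
finger_gap: 0.0568
gripper_force: 0.0
```

```bash
cat > meas.py <<'E'
from h import *
import sys
p,d,c=snap("wrist");save(sys.argv[1],p);P=cloud(d,c);np.savez("w.npz",p=p,P=P,d=d)
hsv=cv2.cvtColor(p,cv2.COLOR_RGB2HSV);H,S,V=cv2.split(hsv)
X,Y,Z=P[...,0],P[...,1],P[...,2];ok=d>0
def rect(m,l):
    n,lab,st,ce=cv2.connectedComponentsWithStats(m.astype(np.uint8))
    i=1+np.argmax(st[1:,4]);m=lab==i;q=P[m]
    r=cv2.minAreaRect((q[:,:2]*1000).astype(np.float32))
    print(l,m.sum(),'px',np.round(ce[i]),'z',np.round(np.percentile(q[:,2],[5,50,95]),4),[np.round(x,1) for x in r],'mean',np.round(q.mean(0),4))
near=ok&(np.hypot(X-.427,Y-.062)<.1)
pad=near&(V<75)&(Z<.02);rect(pad,'pad')
rect(cv2.dilate((near&(Z>.02)&(Z<.06)).astype(np.uint8),np.ones((3,3)))&near&(Z>.018),'spring')
t=ok&(np.abs(X-.63)<.14)&(np.abs(Y+.01)<.22)
rect(t&(Z>.018)&(Z<.03),'bed')
rect(t&(Z>.018)&(Z<.12),'tester')
rect(t&(H>100)&(H<125)&(S>120)&(Z>.07)&(Z<.085),'carriage top')
rect(t&(H>100)&(H<125)&(S>120)&(Z>.085)&(Z<.115),'head top')
rect(t&(V<70)&(Z>.1)&(Z<.125)&(Y<0),'handle')
E
python3 meas.py wrist1.png
```

```text
pad 5113 px [321. 172.] z [0.0094 0.0136 0.0154] [array([426.3,  65.5]), array([ 78.3, 146.6]), np.float64(19.2)] mean [0.4248 0.0707 0.0128]
spring 278 px [319. 198.] z [0.0198 0.0375 0.0421] [array([435.1,  42.5]), array([31.6, 39.5]), np.float64(19.9)] mean [0.4338 0.0404 0.0345]
bed 1911 px [415. 226.] z [0.021  0.0271 0.0286] [array([574.9,  63. ]), array([ 33.6, 196.9]), np.float64(10.4)] mean [0.5741 0.0466 0.0266]
tester 11445 px [456. 208.] z [0.0263 0.0697 0.1003] [array([617.7,  75.2]), array([122.2, 205.5]), np.float64(10.4)] mean [0.5933 0.0908 0.064 ]
carriage top 1217 px [447. 181.] z [0.0723 0.0823 0.0839] [array([570.2, 120.5]), array([39.6, 79.9]), np.float64(9.3)] mean [0.559  0.1206 0.0809]
head top 23 px [457. 215.] z [0.0878 0.0958 0.0984] [array([581.3,  90.6]), array([ 1.2, 15.6]), np.float64(73.3)] mean [0.5808 0.0906 0.0944]Traceback (most recent call last):
  File "meas.py", line 19, in <module>
    rect(t&(V<70)&(Z>.1)&(Z<.125)&(Y<0),'handle')
    ~~~~^^^^^^^^^^^^^^^^^^^^^^^^^^^^^^^^^^^^^^^^^
  File "meas.py", line 8, in rect
    i=1+np.argmax(st[1:,4]);m=lab==i;q=P[m]
        ~~~~~~~~~^^^^^^^^^^
    return _wrapfunc(a, 'argmax', axis=axis, out=out, **kwds)
    return bound(*args, **kwds)
ValueError: attempt to get argmax of an empty sequence
```

View pics/wrist1.png

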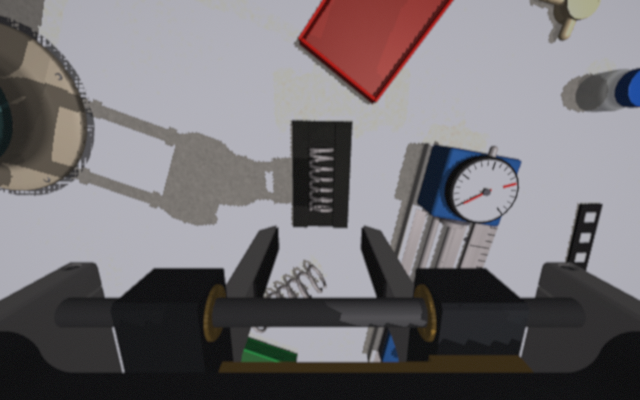

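Wrist view: the spring is at (320,180) on the pad (centre 321,172). The dial is at (486,190) and the red tray is at the top.

Run:
```python
from h import *
z=np.load("w.npz");P=z['P'];d=z['d'];p=z['p']
hsv=cv2.cvtColor(p,cv2.COLOR_RGB2HSV);V=hsv[...,2]
X,Y,Z=P[...,0],P[...,1],P[...,2]
k=np.zeros(d.shape,bool);k[138:222,303:342]=1
m=k&(d>0)&(Z>.022)&(Z<.05);q=P[m]
print(m.sum(),cv2.minAreaRect((q[:,:2]*1000).astype(np.float32)),np.percentile(q[:,2],[5,50,95]))
s=sense();print(s['tcp_pos'],R.from_rotvec(s['ee_rot']).as_matrix().round(4))
# bright pixels extent projected on spring axis at z=.024
c=camera_info("wrist");T=np.eye(4);T[:3,:3]=R.from_rotvec(s["ee_rot"]).as_matrix();T[:3,3]=s["tcp_pos"];T=T@np.array(c["T_tool_cam"])
v,u=np.nonzero(k&(V>90));D=np.stack([(u-c['cx'])/c['fx'],-(v-c['cy'])/c['fy'],-np.ones(len(u))],-1)@T[:3,:3].T
for h in(.024,.040):
    Q=T[:3,3]+D*((h-T[2,3])/D[:,2])[:,None];print(h,len(u),cv2.minAreaRect((Q[:,:2]*1000).astype(np.float32)))
```

```text
571 ((427.5872802734375, 63.405235290527344), (31.562997817993164, 83.90298461914062), 19.806262969970703) [0.02609154 0.03879285 0.04223211]
[0.42709835 0.05533039 0.20050607] [[-3.452e-01  9.385e-01 -1.200e-03]
 [ 9.385e-01  3.452e-01 -6.000e-04]
 [-1.000e-04 -1.300e-03 -1.000e+00]]
0.024 400 ((427.66119384765625, 59.8101806640625), (29.140993118286133, 85.13265228271484), 19.449325561523438)
0.04 400 ((426.53411865234375, 62.74428176879883), (27.8648624420166, 81.4045181274414), 19.4493350982666)
```

>>> jog_arm --targets '[{"fingers":100,"tx":6.5,"ty":2.5,"tz":110,"ax":0,"ay":0,"az":0.01},{"fingers":100,"tx":6.5,"ty":2.5,"tz":110,"ax":0,"ay":0,"az":0.01},{"fingers":100,"tx":6.5,"ty":2.5,"tz":150,"ax":0,"ay":0,"az":0.01},{"fingers":100,"tx":6.5,"ty":2.5,"tz":163,"ax":0,"ay":0,"az":0.01},{"fingers":100,"tx":6.5,"ty":2.5,"tz":163,"ax":0,"ay":0,"az":0.01},{"fingers":100,"tx":6.5,"ty":2.5,"tz":163,"ax":0,"ay":0,"az":0.01},{"fingers":255,"tx":6.5,"ty":2.5,"tz":163,"ax":0,"ay":0,"az":0.01},{"fingers":255,"tx":6.5,"ty":2.5,"tz":163,"ax":0,"ay":0,"az":0.01},{"fingers":255,"tx":6.5,"ty":2.5,"tz":163,"ax":0,"ay":0,"az":0.01},{"fingers":255,"tx":6.5,"ty":2.5,"tz":163,"ax":0,"ay":0,"az":0.01},{"fingers":255,"tx":6.5,"ty":2.5,"tz":163,"ax":0,"ay":0,"az":0.01}]' --force 12

```text
time_s: 2.65
tcp_pos: [0.4277, 0.0614, 0.0383]
ee_rot: [1.814, 2.564, 0.001]
force: [-0.0, -0.2, 0.4]
finger_gap: 0.021
gripper_force: 0.0
```

Run:
```python
from h import *
s=sense();print(s['finger_gap'],s['gripper_force'],s['force'],s['tcp_pos'])
p,d,c=snap("wrist");save("w2.png",cv2.resize(p[100:400,170:470],None,fx=2,fy=2))
s=sense();print(s['finger_gap'],s['gripper_force'])
```

```text
0.02100383053618745 0.0 [-0.00673737 -0.21667014  0.40397454] [0.42767199 0.06144132 0.03828489]
0.016464029523500387 0.0
```

View pics/w2.png

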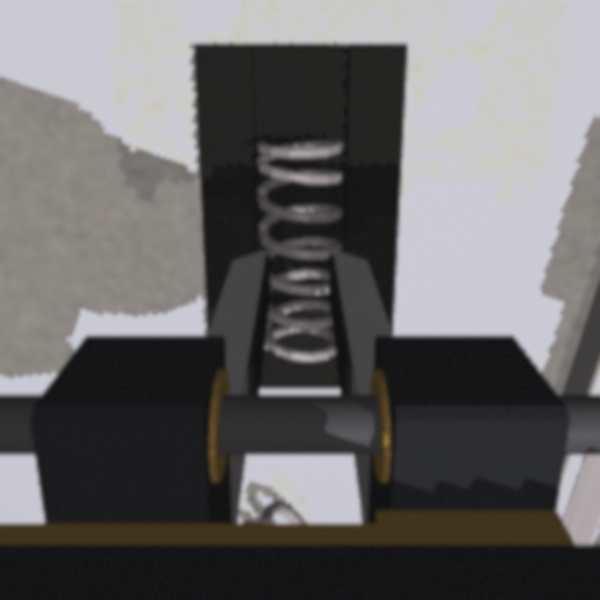

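The wrist view shows the fingers either side of the spring's middle coils (about px 300,290 in the crop). They are still closing with no grip force yet, so I'll let them finish.

>>> jog_arm --targets '[{"fingers":255,"tx":0,"ty":0,"tz":0,"ax":0,"ay":0,"az":0},{"fingers":255,"tx":0,"ty":0,"tz":0,"ax":0,"ay":0,"az":0},{"fingers":255,"tx":0,"ty":0,"tz":0,"ax":0,"ay":0,"az":0}]' --force 12

```text
time_s: 3.0
tcp_pos: [0.4275, 0.0614, 0.0379]
ee_rot: [-1.815, -2.564, 0.0]
force: [0.2, 0.8, 0.7]
finger_gap: 0.0003
gripper_force: 0.0
```

Run:
```python
from h import *
p,d,c=snap("wrist");a=cv2.resize(p[100:400,170:470],None,fx=1.33,fy=1.33)
P=cloud(d,c);np.savez("w3.npz",p=p,P=P,d=d)
p2,d2,c2=snap("side");b=cv2.resize(p2[215:315,300:400],(399,399),interpolation=cv2.INTER_CUBIC)
save("w3.png",np.hstack([a,b]))
```

```text
(no output)
```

View pics/w3.png

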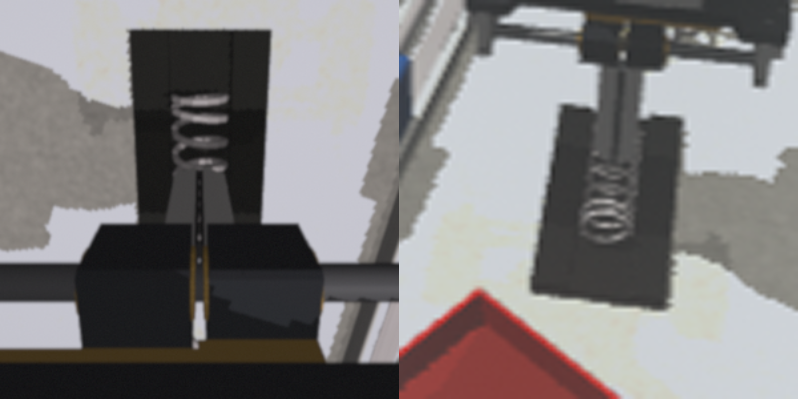

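Run:
```python
from h import *
z=np.load("w3.npz");P=z['P'];d=z['d']
s=sense();Rm=R.from_rotvec(s['ee_rot']).as_matrix();L=(P-s['tcp_pos'])@Rm*1000
for col in (312,316,324,330):
    print(col,[(r,*L[r,col].round(0).astype(int)) for r in range(170,262,7)])
```

```text
312 [(170, np.int64(42), np.int64(-5), np.int64(27)), (177, np.int64(42), np.int64(-5), np.int64(-2)), (184, np.int64(31), np.int64(-5), np.int64(26)), (191, np.int64(26), np.int64(-5), np.int64(22)), (198, np.int64(19), np.int64(-6), np.int64(28)), (205, np.int64(22), np.int64(-5), np.int64(-2)), (212, np.int64(7), np.int64(-6), np.int64(27)), (219, np.int64(1), np.int64(-6), np.int64(27)), (226, np.int64(6), np.int64(-5), np.int64(-3)), (233, np.int64(9), np.int64(-4), np.int64(-23)), (240, np.int64(9), np.int64(-4), np.int64(-35)), (247, np.int64(9), np.int64(-4), np.int64(-44)), (254, np.int64(9), np.int64(-3), np.int64(-54)), (261, np.int64(9), np.int64(-3), np.int64(-62))]
316 [(170, np.int64(42), np.int64(-2), np.int64(26)), (177, np.int64(42), np.int64(-2), np.int64(-3)), (184, np.int64(31), np.int64(-2), np.int64(28)), (191, np.int64(32), np.int64(-2), np.int64(-3)), (198, np.int64(19), np.int64(-2), np.int64(29)), (205, np.int64(14), np.int64(-2), np.int64(24)), (212, np.int64(7), np.int64(-2), np.int64(28)), (219, np.int64(1), np.int64(-2), np.int64(29)), (226, np.int64(9)
[... 930 characters left out ...]
t64(3), np.int64(-62))]
330 [(170, np.int64(42), np.int64(9), np.int64(28)), (177, np.int64(42), np.int64(8), np.int64(-2)), (184, np.int64(31), np.int64(9), np.int64(28)), (191, np.int64(32), np.int64(8), np.int64(-1)), (198, np.int64(19), np.int64(9), np.int64(27)), (205, np.int64(15), np.int64(9), np.int64(21)), (212, np.int64(7), np.int64(9), np.int64(28)), (219, np.int64(3), np.int64(9), np.int64(23)), (226, np.int64(6), np.int64(8), np.int64(-2)), (233, np.int64(9), np.int64(7), np.int64(-24)), (240, np.int64(10), np.int64(7), np.int64(-36)), (247, np.int64(10), np.int64(7), np.int64(-46)), (254, np.int64(9), np.int64(6), np.int64(-54)), (261, np.int64(10), np.int64(6), np.int64(-62))]
```

Run:
```python
from h import *
z=np.load("w3.npz");P=z['P'];d=z['d']
s=sense();Rm=R.from_rotvec(s['ee_rot']).as_matrix();L=(P-s['tcp_pos'])@Rm*1000
for col in (314,317,322,326):
    print(col,[(r,L[r,col].round(0).astype(int).tolist()) for r in range(220,232)])
p,d,c=snap("side");L=(cloud(d,c)-s['tcp_pos'])@Rm*1000
m=(d>0)&(abs(L[...,0])<14)&(abs(L[...,1])<20)&(L[...,2]>-80)
for a in range(-60,40,5):
    k=m&(L[...,2]>=a)&(L[...,2]<a+5)
    if k.any(): print(a,k.sum(),'x',np.percentile(L[k][:,0],[5,50,95]).round(0),'y',np.percentile(L[k][:,1],[5,50,95]).round(0), 'V',p[k].mean(0).round())
```

```text
314 [(220, [0, -4, 27]), (221, [1, -4, 24]), (222, [0, -4, 23]), (223, [-1, -4, 23]), (224, [7, -3, -1]), (225, [7, -3, -3]), (226, [10, -3, -12]), (227, [9, -3, -13]), (228, [9, -3, -14]), (229, [10, -3, -18]), (230, [9, -3, -19]), (231, [9, -3, -19])]
317 [(220, [1, -1, 25]), (221, [1, -1, 24]), (222, [0, -1, 24]), (223, [-1, -1, 23]), (224, [7, -1, -1]), (225, [7, -1, -2]), (226, [7, -1, -4]), (227, [6, -1, -5]), (228, [8, -1, -11]), (229, [8, -1, -12]), (230, [8, -1, -15]), (231, [8, -1, -18])]
322 [(220, [2, 3, 23]), (221, [1, 3, 23]), (222, [0, 3, 24]), (223, [-1, 3, 24]), (224, [-4, 3, 29]), (225, [7, 2, -2]), (226, [7, 2, -4]), (227, [6, 2, -5]), (228, [8, 2, -10]), (229, [8, 2, -13]), (230, [7, 2, -14]), (231, [8, 2, -17])]
326 [(220, [2, 6, 22]), (221, [1, 6, 23]), (222, [0, 6, 23]), (223, [-1, 6, 23]), (224, [-4, 6, 28]), (225, [6, 5, 0]), (226, [7, 5, -4]), (227, [9, 5, -12]), (228, [9, 5, -14]), (229, [9, 5, -16]), (230, [9, 5, -18]), (231, [9, 5, -20])]
-60 13 x [ 6.  8. 10.] y [-12.   4.  11.] V [94. 95. 95.]
-55 22 x [5. 7. 9.] y [-12.  -2.  10.] V [88. 88. 88.]
-50 1
[... 243 characters left out ...]
.   9.] V [83. 83. 83.]
-25 14 x [5. 8. 9.] y [-11.  -0.  12.] V [83. 83. 82.]
-20 12 x [5. 7. 9.] y [-11.   2.   9.] V [83. 83. 83.]
-15 12 x [2. 7. 9.] y [-7. -1.  9.] V [80. 80. 80.]
-10 1 x [2. 2. 2.] y [-1. -1. -1.] V [71. 72. 72.]
-5 8 x [-5.  4.  7.] y [-5.  0.  5.] V [80. 80. 79.]
0 17 x [-7.  4.  7.] y [-13.  -4.  12.] V [95. 94. 93.]
5 9 x [-11.   2.   7.] y [-14.  10.  14.] V [76. 75. 75.]
10 8 x [-12.  -1.  10.] y [-16. -14.  15.] V [80. 80. 79.]
15 5 x [-11.   2.  11.] y [-14.  13.  15.] V [77. 76. 75.]
20 9 x [-12.  -3.  13.] y [-19. -11.  14.] V [74. 73. 73.]
25 44 x [-13.   0.  13.] y [-18.   4.  19.] V [80. 79. 78.]
30 19 x [-11.  -2.  10.] y [-17.   2.  17.] V [71. 70. 70.]
```

Both cameras put the fingertips about 9 mm behind the reported TCP, not 22 mm ahead of it. The fingers therefore closed just above the spring and did not disturb it. I'll reopen, go 29 mm lower and watch the force.

>>> jog_arm --targets '[{"fingers":100,"tx":0,"ty":0,"tz":0,"ax":0,"ay":0,"az":0},{"fingers":100,"tx":0,"ty":0,"tz":0,"ax":0,"ay":0,"az":0},{"fingers":100,"tx":0,"ty":0,"tz":0,"ax":0,"ay":0,"az":0},{"fingers":100,"tx":0,"ty":0,"tz":0,"ax":0,"ay":0,"az":0},{"fingers":100,"tx":0,"ty":0,"tz":0,"ax":0,"ay":0,"az":0},{"fingers":100,"tx":0,"ty":0,"tz":0,"ax":0,"ay":0,"az":0},{"fingers":100,"tx":0,"ty":0,"tz":10,"ax":0,"ay":0,"az":0},{"fingers":100,"tx":0,"ty":0,"tz":20,"ax":0,"ay":0,"az":0},{"fingers":100,"tx":0,"ty":0,"tz":25,"ax":0,"ay":0,"az":0},{"fingers":100,"tx":0,"ty":0,"tz":27,"ax":0,"ay":0,"az":0},{"fingers":100,"tx":0,"ty":0,"tz":29,"ax":0,"ay":0,"az":0},{"fingers":100,"tx":0,"ty":0,"tz":29,"ax":0,"ay":0,"az":0}]' --force 12

```text
time_s: 4.35
tcp_pos: [0.4274, 0.0614, 0.0087]
ee_rot: [-1.815, -2.564, 0.0]
force: [-0.4, 0.1, 0.5]
finger_gap: 0.057
gripper_force: 0.0
```

>>> jog_arm --targets '[{"fingers":255,"tx":0,"ty":0,"tz":0,"ax":0,"ay":0,"az":0},{"fingers":255,"tx":0,"ty":0,"tz":0,"ax":0,"ay":0,"az":0},{"fingers":255,"tx":0,"ty":0,"tz":0,"ax":0,"ay":0,"az":0},{"fingers":255,"tx":0,"ty":0,"tz":0,"ax":0,"ay":0,"az":0},{"fingers":255,"tx":0,"ty":0,"tz":0,"ax":0,"ay":0,"az":0}]' --force 12

```text
time_s: 4.85
tcp_pos: [0.4277, 0.0614, 0.0091]
ee_rot: [1.814, 2.564, 0.0]
force: [0.1, 0.2, 0.8]
finger_gap: 0.031
gripper_force: 12.0
```

Grip confirmed at a 31 mm gap and 12 N. The spring axis is about 15 mm above the reported TCP. Lifting and moving over the cradle.

>>> jog_arm --targets '[{"fingers":255,"tx":0,"ty":0,"tz":-50,"ax":0,"ay":0,"az":0},{"fingers":255,"tx":0,"ty":0,"tz":-100,"ax":0,"ay":0,"az":0},{"fingers":255,"tx":-10,"ty":15,"tz":-136,"ax":0,"ay":0,"az":0.02},{"fingers":255,"tx":-30,"ty":45,"tz":-136,"ax":0,"ay":0,"az":0.05},{"fingers":255,"tx":-55,"ty":85,"tz":-136,"ax":0,"ay":0,"az":0.1},{"fingers":255,"tx":-80,"ty":122,"tz":-136,"ax":0,"ay":0,"az":0.168},{"fingers":255,"tx":-104,"ty":159,"tz":-136,"ax":0,"ay":0,"az":0.168},{"fingers":255,"tx":-104,"ty":159,"tz":-136,"ax":0,"ay":0,"az":0.168},{"fingers":255,"tx":-104,"ty":159,"tz":-136,"ax":0,"ay":0,"az":0.168},{"fingers":255,"tx":-104,"ty":159,"tz":-136,"ax":0,"ay":0,"az":0.168}]' --force 15

```text
time_s: 5.85
tcp_pos: [0.6103, 0.0166, 0.1444]
ee_rot: [-2.022, -2.402, 0.002]
force: [-0.3, 0.7, -0.8]
finger_gap: 0.031
gripper_force: 15.0
```

Run:
```python
from h import *
s=sense();print(s['tcp_pos'],s['finger_gap'])
o=np.array([.6179,-.0128]);yaw=np.deg2rad(10);A=np.array([[np.cos(yaw),np.sin(yaw)],[-np.sin(yaw),np.cos(yaw)]])
for n in("wrist","side","scene"):
    p,d,c=snap(n);P=cloud(d,c);np.savez(n+"4.npz",p=p,P=P,d=d)
    if n=="wrist":save("w4.png",p)
    L=(P[...,:2]-o)@A.T*1000;Z=P[...,2]*1000;H,S,V=cv2.split(cv2.cvtColor(p,cv2.COLOR_RGB2HSV))
    ok=(d>0)&(abs(L[...,0])<110)&(abs(L[...,1])<215)
    def pr(l,m):
        q=L[m&ok];print(n,l,len(q),'x',np.percentile(q[:,0],[1,3,50,97,99]).round(1),'y',np.percentile(q[:,1],[1,3,50,97,99]).round(1)) if len(q) else 0
    pr('low',(Z>18)&(Z<38)&(abs(L[...,0])<100)); 
    for y0 in(-150,-80,-30,30,80,130):
        pr('low y%d'%y0,(Z>18)&(Z<38)&(abs(L[...,1]-y0)<20))
    pr('bluehead',(H>98)&(H<125)&(S>110)&(Z>60)&(Z<105)&(L[...,1]>60))
    pr('bluecarr',(H>98)&(H<125)&(S>110)&(Z>70)&(Z<86)&(L[...,1]<40))
    pr('handle',(V<75)&(Z>112)&(Z<126)&(L[...,1]<0)&(abs(L[...,0])<40))
    pr('yellow',(H>20)&(H<35)&(S>130)&(Z<60)&(L[...,0]>35))
    pr('red',((H<8)|(H>172))&(S>130)&(Z<60)&(L[...,0]>45)&(L[...,1]<60))
    pr('rods',(Z>38.5)&(Z<45)&(abs(L[...,0])<30)&(abs(L[...,1]-0)<80))
```

```text
[0.61030768 0.0165878  0.14440279] 0.030974075027169784
wrist low 8429 x [-43.9 -42.   32.1  73.3  74.9] y [-174.9  -71.8   39.2   91.1   95.4]
wrist low y-150 85 x [-43.7 -43.6  18.6  45.3  45.6] y [-169.8 -169.3 -161.  -150.7 -150. ]
wrist low y-80 160 x [-35.  -34.2 -18.   29.   29.7] y [-72.5 -72.2 -66.8 -60.5 -60.3]
wrist low y-30 902 x [-28.1 -22.5  56.8  74.9  75.6] y [-49.6 -48.6 -25.3 -10.5 -10.2]
wrist low y30 2442 x [-44.  -42.3  37.5  73.3  74.9] y [10.3 10.7 29.9 49.2 49.5]
wrist low y80 2787 x [-44.  -42.1  28.2  72.6  74.5] y [60.6 60.9 76.8 95.4 96.7]
wrist bluehead 2415 x [-40.8 -40.3   1.3  39.5  40. ] y [100.  100.8 119.2 178.4 179.1]
wrist bluecarr 203 x [-30.7 -29.8   2.4  28.3  29.2] y [-115.  -113.3  -68.6  -67.8  -67.6]
wrist handle 156 x [-7.8 -7.7  0.9  8.6  8.7] y [-111.6 -111.  -107.8 -106.1 -105.8]
wrist yellow 42 x [51.4 51.6 54.9 57.3 57.4] y [-30.6 -30.4 -24.7 -22.2 -22.1]
wrist red 93 x [61.1 61.2 66.5 71.4 71.6] y [-3.2 -2.9  1.9  5.4  5.4]
wrist rods 1137 x [-16.6 -16.2  -7.8  16.1  16.8] y [-56.5 -52.8  35.3  78.4  79.6]
side low 1642 x [-46.4 -45.
[... 1440 characters left out ...]
.8  73.5  75.2] y [10.7 11.8 29.8 47.9 49.1]
scene low y80 246 x [-41.6 -39.4  23.1  72.8  74.1] y [60.8 61.6 78.7 99.1 99.8]
scene low y130 18 x [40.1 40.2 41.9 44.5 44.6] y [113.3 115.6 132.4 147.5 147.6]
scene bluehead 118 x [-35.4 -30.1  33.4  42.1  42.5] y [ 95.6  97.5 105.6 170.8 173.4]
scene bluecarr 80 x [-28.4 -26.7   2.4  30.9  31.2] y [-124.3 -118.9  -80.   -70.6  -70.2]
scene handle 29 x [-7.2 -6.7  1.1  8.8  8.9] y [-128.7 -127.2 -118.3 -109.2 -108. ]
scene yellow 12 x [47.3 47.8 54.  58.1 58.5] y [-34.  -33.9 -30.9 -22.9 -22.1]
scene red 13 x [61.7 62.2 67.2 73.1 73.3] y [-7.7 -7.  -1.4  5.7  5.8]
scene rods 68 x [-15.5 -15.   -8.1  17.1  17.4] y [-45.  -39.9   7.9  73.6  76.2]
```

View pics/w4.png

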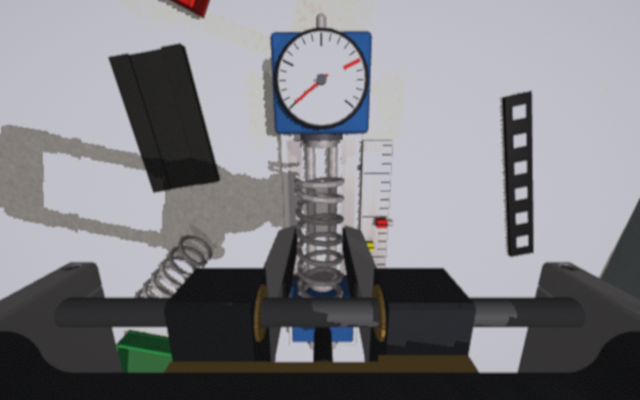

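The wrist view shows the spring held along the rods at (320,235), with the dial at zero (320,80). The rider is at (370,245) and the mark at (381,222), farther along. The tester frame fits (origin 617.9, −12.8 mm, yaw 10°). Laying the spring in the cradle.

>>> jog_arm --targets '[{"fingers":255,"tx":0,"ty":2.4,"tz":40,"ax":0,"ay":0,"az":0},{"fingers":255,"tx":0,"ty":2.4,"tz":75,"ax":0,"ay":0,"az":0},{"fingers":255,"tx":0,"ty":2.4,"tz":95,"ax":0,"ay":0,"az":0},{"fingers":255,"tx":0,"ty":2.4,"tz":103,"ax":0,"ay":0,"az":0},{"fingers":255,"tx":0,"ty":2.4,"tz":107,"ax":0,"ay":0,"az":0},{"fingers":255,"tx":0,"ty":2.4,"tz":107,"ax":0,"ay":0,"az":0},{"fingers":255,"tx":0,"ty":2.4,"tz":107,"ax":0,"ay":0,"az":0}]' --force 15

```text
time_s: 6.7
tcp_pos: [0.6156, 0.0166, 0.0394]
ee_rot: [2.022, 2.401, 0.003]
force: [-0.3, -0.1, -1.0]
finger_gap: 0.0312
gripper_force: 15.0
```

>>> jog_arm --targets '[{"fingers":255,"tx":0,"ty":-2.5,"tz":0.5,"ax":0,"ay":0,"az":0},{"fingers":255,"tx":0,"ty":-2.5,"tz":1.5,"ax":0,"ay":0,"az":0},{"fingers":255,"tx":0,"ty":-2.5,"tz":1.5,"ax":0,"ay":0,"az":0}]' --force 15

```text
time_s: 7.0
tcp_pos: [0.6124, 0.0161, 0.0373]
ee_rot: [2.023, 2.402, 0.001]
force: [-0.5, 0.8, 2.4]
finger_gap: 0.0309
gripper_force: 15.0
```

Light contact with the rods, so I'll release.

>>> jog_arm --targets '[{"fingers":150,"tx":0,"ty":0,"tz":0,"ax":0,"ay":0,"az":0},{"fingers":120,"tx":0,"ty":0,"tz":0,"ax":0,"ay":0,"az":0},{"fingers":105,"tx":0,"ty":0,"tz":0,"ax":0,"ay":0,"az":0},{"fingers":105,"tx":0,"ty":0,"tz":0,"ax":0,"ay":0,"az":0},{"fingers":105,"tx":0,"ty":0,"tz":-20,"ax":0,"ay":0,"az":0},{"fingers":105,"tx":0,"ty":0,"tz":-42,"ax":0,"ay":0,"az":0},{"fingers":105,"tx":0,"ty":0,"tz":-42,"ax":0,"ay":0,"az":0},{"fingers":105,"tx":-30,"ty":0,"tz":-42,"ax":0,"ay":0,"az":0},{"fingers":105,"tx":-70,"ty":0,"tz":-42,"ax":0,"ay":0,"az":0},{"fingers":105,"tx":-110,"ty":0,"tz":-42,"ax":0,"ay":0,"az":0},{"fingers":105,"tx":-135,"ty":0,"tz":-42,"ax":0,"ay":0,"az":0},{"fingers":105,"tx":-147,"ty":0,"tz":-42,"ax":0,"ay":0,"az":0},{"fingers":105,"tx":-147,"ty":0,"tz":-42,"ax":0,"ay":0,"az":0},{"fingers":105,"tx":-147,"ty":0,"tz":-42,"ax":0,"ay":0,"az":0}]' --force 15

```text
time_s: 8.4
tcp_pos: [0.6363, -0.1276, 0.0778]
ee_rot: [-2.023, -2.402, -0.0]
force: [-0.0, 0.9, -0.1]
finger_gap: 0.0554
gripper_force: 0.0
```

```bash
cat > loc.py <<'E'
from h import *
o=np.array([.6179,-.0128]);yaw=np.deg2rad(10);A=np.array([[np.cos(yaw),np.sin(yaw)],[-np.sin(yaw),np.cos(yaw)]])
def toloc(P): return (P[...,:2]-o)@A.T*1000
def st():
    s=sense();a=R.from_rotvec(s['ee_rot']).as_matrix();f=A@s['force'][:2]
    print('t',s['time_s'],'loc',toloc(s['tcp_pos']).round(1),'z',s['tcp_pos'][2].round(4),'ang',np.degrees(np.arctan2(a[1,0],a[0,0])).round(1),'Floc',f.round(2),'gap',s['finger_gap'].round(4),s['gripper_force'].round(1))
E
python3 - <<'E'
from loc import *
st()
ims=[]
for n in("wrist","side","scene"):
    p,d,c=snap(n);P=cloud(d,c);L=toloc(P);Z=P[...,2]*1000;V=p.max(-1)
    m=(d>0)&(abs(L[...,0])<12)&(L[...,1]>-30)&(L[...,1]<82)&(Z>46)&(Z<80)
    q=L[m];print(n,'spring',len(q),np.percentile(q,[1,50,99],axis=0).round(1).tolist() if len(q) else 0, np.percentile(Z[m],[50,95]) if len(q) else 0)
    u,v={"wrist":(320,200),"side":(281,235),"scene":(331,178)}[n];np.savez(n+"5.npz",p=p,P=P,d=d)
    # dial points
    dm=(d>0)&(abs(L[...,0])<45)&(L[...,1]>90)&(L[...,1]<185)&(Z>93)
    if n!="wrist":
        vv,uu=np.nonzero(dm);print(n,'dialbox',uu.min(),uu.max(),vv.min(),vv.max())
        ims.append(cv2.resize(p[v-60:v+60,u-60:u+60],(390,390),interpolation=cv2.INTER_CUBIC))
save("c5.png",np.hstack(ims))
E
```

```text
Traceback (most recent call last):
  File "loc.py", line 6, in st
    print('t',s['time_s'],'loc',toloc(s['tcp_pos']).round(1),'z',s['tcp_pos'][2].round(4),'ang',np.degrees(np.arctan2(a[1,0],a[0,0])).round(1),'Floc',f.round(2),'gap',s['finger_gap'].round(4),s['gripper_force'].round(1))
                                                                                                                                                                       ^^^^^^^^^^^^^^^^^^^^^
AttributeError: 'float' object has no attribute 'round'
```

```bash
sed -i "s/s\['finger_gap'\].round(4),s\['gripper_force'\].round(1)/s['finger_gap'],s['gripper_force']/;s/s\['tcp_pos'\]\[2\].round(4)/float(s['tcp_pos'][2])/" loc.py
cat > chk.py <<'E'
from loc import *
import sys
st()
ims=[]
for n in("wrist","side","scene"):
    p,d,c=snap(n);P=cloud(d,c);L=toloc(P);Z=P[...,2]*1000
    m=(d>0)&(abs(L[...,0])<12)&(L[...,1]>-30)&(L[...,1]<82)&(Z>46)&(Z<80)
    q=L[m];print(n,'spring',len(q),np.percentile(q,[1,50,99],axis=0).round(1).tolist() if len(q) else 0, np.percentile(Z[m],[50,95]) if len(q) else 0)
    np.savez(n+"5.npz",p=p,P=P,d=d)
    if n!="wrist":
        u,v={"side":(281,235),"scene":(331,178)}[n]
        ims.append(cv2.resize(p[v-50:v+50,u-50:u+50],(390,390),interpolation=cv2.INTER_CUBIC))
save(sys.argv[1],np.hstack(ims))
E
python3 chk.py c5.png
```

```text
t 8.4 loc [  -1.8 -116.2] z 0.07779407187026438 ang 99.8 Floc [0.13 0.89] gap 0.0553593207680753 0.0
wrist spring 1134 [[-11.8, -10.4], [1.5, 14.2], [11.9, 39.1]] [67.71245234 70.47608914]
side spring 106 [[-11.4, -9.6], [-0.1, 32.0], [11.5, 72.2]] [65.22433187 69.16082857]
scene spring 54 [[-11.7, 3.0], [1.9, 45.2], [11.7, 81.0]] [64.10357791 70.01422914]
```

View pics/c5.png

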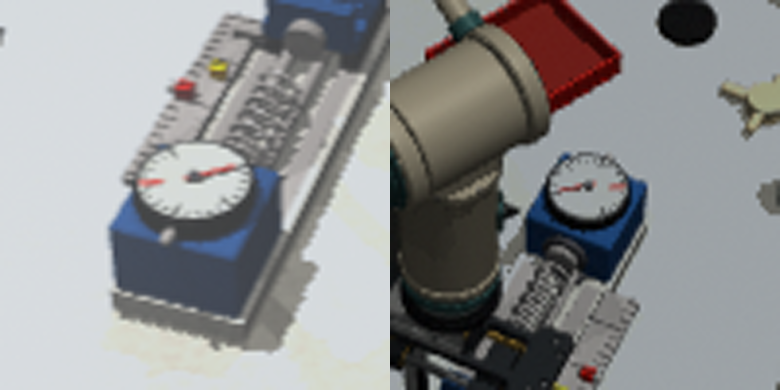

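The spring lies on the rods from y −10 to 72. The dial is visible in both fixed cameras: side crop centre (193,178) and scene crop centre (588,186). I'll write a dial reader that rectifies the dial plane.

```bash
cat > dial.py <<'E'
from loc import *
def rect(p,c,z=.0995,cx=0,cy=139,h=40,s=5):
    # top view in tester frame: col = x, row = -y, s px/mm
    T=np.linalg.inv(np.array(c["pose"]));n=2*h*s
    r,k=np.mgrid[:n,:n].astype(np.float32);lx=(k/s-h+cx)/1000;ly=(h-r/s+cy)/1000
    W=np.stack([lx,ly],-1)@A+o;W=np.dstack([W,np.full((n,n),z)])
    C=W@T[:3,:3].T+T[:3,3];u=c["cx"]+c["fx"]*C[...,0]/-C[...,2];v=c["cy"]-c["fy"]*C[...,1]/-C[...,2]
    return cv2.remap(p,u.astype(np.float32),v.astype(np.float32),cv2.INTER_LINEAR)
def read(n,verbose=0):
    p,d,c=snap(n);q=rect(p,c);f=q.astype(float)
    V=q.max(-1);S=(V-q.min(-1))/np.maximum(V,1)
    w=((q.min(-1)>110)|((f[...,0]-f[...,1])>40)).astype(np.uint8)
    w=cv2.morphologyEx(w,cv2.MORPH_OPEN,np.ones((9,9)));w=cv2.morphologyEx(w,cv2.MORPH_CLOSE,np.ones((25,25)))
    nn,lab,stt,ce=cv2.connectedComponentsWithStats(w);i=1+np.argmax(stt[1:,4])
    cn=cv2.findContours((lab==i).astype(np.uint8),0,2)[0][0];(x,y),(a,b),_=cv2.fitEllipse(cn)
    R0=(a+b)/4;yy,xx=np.mgrid[:q.shape[0],:q.shape[1]];dx,dy=xx-x,y-yy;rr=np.hypot(dx,dy)
    red=np.clip(f[...,0]-(f[...,1]+f[...,2])/2-25,0,None)
    def ang(lo,hi):
        m=(rr>lo*R0)&(rr<hi*R0);ww=red*m*1.0;th=np.arctan2(dx,dy)  # clockwise from +y
        h=np.bincount(((th+np.pi)/(2*np.pi)*72).astype(int).ravel()%72,ww.ravel(),72);k=np.argmax(np.convolve(np.r_[h[-1],h,h[0]],[1,1,1],'valid'))
        t0=(k+.5)/72*2*np.pi-np.pi;dd=(th-t0+np.pi)%(2*np.pi)-np.pi;ww=ww*(abs(dd)<.3)
        return t0+(ww*dd).sum()/max(ww.sum(),1e-9)
    hand=ang(.2,.6);div=ang(.72,1.0)
    if verbose: print(n,'centre mm',round(x/5-40,1),round(139+40-y/5,1),'R',round(a/10,1),round(b/10,1),'hand',round(hand,3),'div',round(div,3))
    return hand,div,q
E
python3 - <<'E'
from dial import *
for n in("side","scene"): read(n,1)
L=np.load("wrist4.npz");
E
```

```text
side centre mm 4.5 127.5 R 40.3 48.8 hand -1.611 div 0.712
scene centre mm -1.4 147.0 R 36.6 43.6 hand -2.595 div 1.364
```

>>> jog_arm --targets '[{"fingers":105,"tx":-1.5,"ty":2,"tz":0,"ax":0,"ay":0,"az":0},{"fingers":255,"tx":-1.5,"ty":2,"tz":0,"ax":0,"ay":0,"az":0},{"fingers":255,"tx":-1.5,"ty":2,"tz":0,"ax":0,"ay":0,"az":0},{"fingers":255,"tx":-1.5,"ty":2,"tz":0,"ax":0,"ay":0,"az":0},{"fingers":255,"tx":-1.5,"ty":2,"tz":0,"ax":0,"ay":0,"az":0},{"fingers":255,"tx":-1.5,"ty":2,"tz":0,"ax":0,"ay":0,"az":0},{"fingers":255,"tx":-1.5,"ty":2,"tz":0,"ax":0,"ay":0,"az":0}]' --force 40

```text
time_s: 9.35
tcp_pos: [0.6386, -0.13, 0.0784]
ee_rot: [-2.023, -2.402, 0.001]
force: [-0.8, -0.2, 0.4]
finger_gap: 0.0191
gripper_force: 40.0
```

The handle is gripped (gap 19 mm). The dial reader needs the dial's known centre, so I'll fix it from the near wrist view and calibrate.

```bash
python3 - <<'E'
from loc import *
w=np.load("wrist4.npz");P=w['P'];L=toloc(P);Z=P[...,2]*1000
for u,v in((320,80),(321,45),(321,115),(280,80),(360,80),(352,64),(300,98)): print(u,v,L[v,u].round(1),Z[v,u].round(1))
H,S,V=cv2.split(cv2.cvtColor(w['p'],cv2.COLOR_RGB2HSV))
m=(w['d']>0)&((H<8)|(H>172))&(S>100)&(L[...,1]>98)&(L[...,1]<185)&(abs(L[...,0])<40)
print(np.c_[L[m].round(1),Z[m].round(0)][::6].tolist())
E
python3 - <<'E'
import re
s=open('dial.py').read()
i=s.index("    V=q.max(-1)");j=s.index("    R0=")
s=s[:i]+"    w=(q.min(-1)>120).astype(np.uint8)\n    import sys\n"+s[j:]
open('dial_tmp.py','w').write(s)
from sys import path;path.insert(0,'.')
from dial import *
ims=[]
for n in("side","scene"):
    p,d,c=snap(n);ims.append(rect(p,c))
save("rect.png",np.hstack(ims)) if False else cv2.imwrite("pics/rect.png",np.hstack(ims)[...,::-1])
E
```

```text
320 80 [ -1.1 140.2] 104.2
321 45 [ -0.3 165.6] 99.9
321 115 [ -0.4 114.5] 100.6
280 80 [-32.6 141. ] 99.9
360 80 [ 30.  140.5] 101.6
352 64 [ 23.7 152.2] 99.9
300 98 [-16.9 127.3] 103.0
[[27.5, 155.8, 100.0], [28.1, 154.8, 101.0], [27.3, 154.0, 101.0], [25.0, 153.3, 102.0], [22.8, 152.7, 101.0], [20.7, 152.4, 99.0], [25.2, 152.2, 100.0], [22.1, 151.5, 100.0], [20.7, 150.9, 99.0], [19.9, 150.2, 100.0], [2.8, 144.3, 101.0], [-5.1, 137.7, 102.0], [-4.3, 137.0, 102.0], [-7.4, 135.5, 102.0], [-6.6, 134.7, 103.0], [-10.5, 133.1, 104.0], [-9.8, 132.5, 103.0], [-13.0, 131.1, 102.0], [-15.4, 129.6, 102.0], [-17.1, 128.3, 101.0], [-16.3, 127.5, 101.0], [-19.4, 125.9, 102.0]]
```

View pics/rect.png

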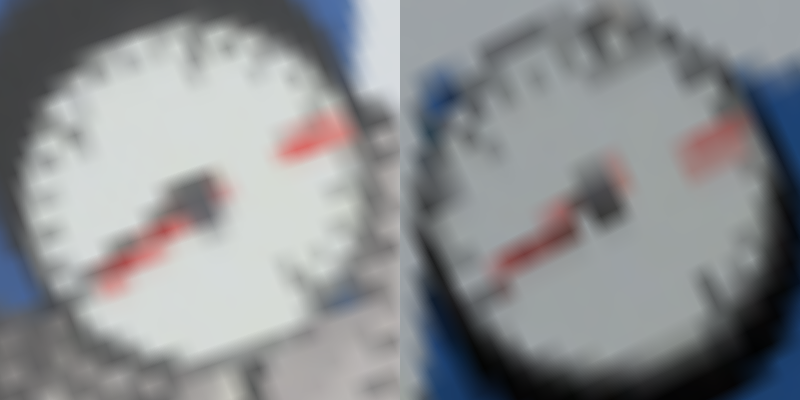

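The rectified views have the hub at about (197,198) for side and (202,193) for scene. At zero the hand points about 240° clockwise, and the red 15 N division is at about 66°. I'll read the hand at 6–17 mm radius about the hub.

```bash
cat > dial2.py <<'E'
from dial import rect
from loc import *
HUB={"side":(197,198),"scene":(202,193)}
def hand(n):
    p,d,c=snap(n);f=rect(p,c).astype(float);x,y=HUB[n]
    yy,xx=np.mgrid[:400,:400];dx,dy=xx-x,y-yy;rr=np.hypot(dx,dy);th=np.arctan2(dx,dy)
    red=np.clip(f[...,0]-(f[...,1]+f[...,2])/2-15,0,None)
    ww=red*(rr>32)*(rr<85);g=np.linspace(-np.pi,np.pi,361)
    sc=[(ww*(np.cos(th-a)>.97)).sum() for a in g];t0=g[int(np.argmax(sc))]
    dd=(th-t0+np.pi)%(2*np.pi)-np.pi;ww=ww*(abs(dd)<.3)
    return (t0+(ww*dd).sum()/ww.sum())%(2*np.pi), max(sc)
def N():
    import json
    Z=json.load(open("zero.json"));r={}
    for n in HUB:
        a,s=hand(n);r[n]=(round((((a-Z[n]+.5)%(2*np.pi))-.5)/.225,2),round(s))
    st();print(r)
E
python3 - <<'E'
from dial2 import *
import json
Z={n:hand(n)[0] for n in HUB};print(Z);json.dump(Z,open("zero.json","w"));st()
E
```

```text
{'side': np.float64(3.8976239706624756), 'scene': np.float64(4.071176564828217)}
t 9.55 loc [ 1.000e-01 -1.189e+02] z 0.07841333240018708 ang 99.8 Floc [-1.94 -0.83] gap 0.01902075132775388 40.00006914138794
```

>>> jog_arm --targets '[{"fingers":255,"tx":4,"ty":0,"tz":0,"ax":0,"ay":0,"az":0},{"fingers":255,"tx":10,"ty":0,"tz":0,"ax":0,"ay":0,"az":0},{"fingers":255,"tx":16,"ty":0,"tz":0,"ax":0,"ay":0,"az":0},{"fingers":255,"tx":22,"ty":0,"tz":0,"ax":0,"ay":0,"az":0},{"fingers":255,"tx":28,"ty":0,"tz":0,"ax":0,"ay":0,"az":0},{"fingers":255,"tx":34,"ty":0,"tz":0,"ax":0,"ay":0,"az":0},{"fingers":255,"tx":40,"ty":0,"tz":0,"ax":0,"ay":0,"az":0},{"fingers":255,"tx":44,"ty":0,"tz":0,"ax":0,"ay":0,"az":0},{"fingers":255,"tx":48,"ty":0,"tz":0,"ax":0,"ay":0,"az":0},{"fingers":255,"tx":50,"ty":0,"tz":0,"ax":0,"ay":0,"az":0},{"fingers":255,"tx":52,"ty":0,"tz":0,"ax":0,"ay":0,"az":0},{"fingers":255,"tx":54,"ty":0,"tz":0,"ax":0,"ay":0,"az":0},{"fingers":255,"tx":56,"ty":0,"tz":0,"ax":0,"ay":0,"az":0}]' --force 40

```text
time_s: 10.85
tcp_pos: [0.6287, -0.0745, 0.0784]
ee_rot: [-2.022, -2.403, 0.003]
force: [-4.9, -3.6, 2.2]
finger_gap: 0.0193
gripper_force: 40.0
```

```bash
python3 -c "
from dial2 import *
N()"
```

```text
t 10.95 loc [ -0.1 -62.2] z 0.07844679610338236 ang 99.8 Floc [-5.36 -1.68] gap 0.019556136345075966 40.00154793262482
{'side': (np.float64(-0.07), 63156), 'scene': (np.float64(0.03), 27440)}
```

>>> jog_arm --targets '[{"fingers":255,"tx":2,"ty":-0.5,"tz":0,"ax":0,"ay":0,"az":0},{"fingers":255,"tx":4,"ty":-0.5,"tz":0,"ax":0,"ay":0,"az":0},{"fingers":255,"tx":6,"ty":-0.5,"tz":0,"ax":0,"ay":0,"az":0},{"fingers":255,"tx":8,"ty":-0.5,"tz":0,"ax":0,"ay":0,"az":0},{"fingers":255,"tx":10,"ty":-0.5,"tz":0,"ax":0,"ay":0,"az":0}]' --force 40

```text
time_s: 11.45
tcp_pos: [0.6273, -0.0666, 0.0785]
ee_rot: [2.021, 2.402, -0.005]
force: [-3.5, -7.0, 0.4]
finger_gap: 0.0193
gripper_force: 40.0
```

```bash
python3 -c "
from dial2 import *
N()"
```

```text
t 11.55 loc [ -0.1 -54.4] z 0.07844848000926628 ang 99.8 Floc [-4.82 -5.91] gap 0.019595342799561752 40.000285506248474
{'side': (np.float64(5.13), 61194), 'scene': (np.float64(4.7), 46676)}
```

Dial about 4.9 N, force sensor 5.9 N including friction: consistent.

>>> jog_arm --targets '[{"fingers":255,"tx":1,"ty":-0.5,"tz":0,"ax":0,"ay":0,"az":0},{"fingers":255,"tx":2,"ty":-0.5,"tz":0,"ax":0,"ay":0,"az":0},{"fingers":255,"tx":3,"ty":-0.5,"tz":0,"ax":0,"ay":0,"az":0},{"fingers":255,"tx":4,"ty":-0.5,"tz":0,"ax":0,"ay":0,"az":0},{"fingers":255,"tx":4,"ty":-0.5,"tz":0,"ax":0,"ay":0,"az":0}]' --force 40

```text
time_s: 12.05
tcp_pos: [0.6268, -0.0637, 0.0785]
ee_rot: [2.02, 2.401, -0.005]
force: [-1.6, -8.9, 1.1]
finger_gap: 0.0191
gripper_force: 40.0
```

```bash
python3 -c "
from dial2 import *
N()"
```

```text
t 12.15 loc [ -0.1 -51.7] z 0.07844335903998748 ang 99.8 Floc [-3.64 -8.99] gap 0.019254110124518057 40.00026762485504
{'side': (np.float64(7.63), 55342), 'scene': (np.float64(6.75), 40812)}
```

>>> jog_arm --targets '[{"fingers":255,"tx":1,"ty":-0.5,"tz":0,"ax":0,"ay":0,"az":0},{"fingers":255,"tx":2,"ty":-0.5,"tz":0,"ax":0,"ay":0,"az":0},{"fingers":255,"tx":3,"ty":-0.5,"tz":0,"ax":0,"ay":0,"az":0},{"fingers":255,"tx":4,"ty":-0.5,"tz":0,"ax":0,"ay":0,"az":0},{"fingers":255,"tx":5,"ty":-0.5,"tz":0,"ax":0,"ay":0,"az":0},{"fingers":255,"tx":5,"ty":-0.5,"tz":0,"ax":0,"ay":0,"az":0}]' --force 40

```text
time_s: 12.75
tcp_pos: [0.6262, -0.0601, 0.0785]
ee_rot: [2.018, 2.399, -0.006]
force: [-1.2, -12.0, -1.1]
finger_gap: 0.0193
gripper_force: 40.0
```

```bash
python3 -c "
from dial2 import *
N()"
```

```text
t 12.85 loc [ -0.1 -48. ] z 0.0784644063587524 ang 99.9 Floc [ -3.65 -11.74] gap 0.01924151353145204 40.00059485435486
{'side': (np.float64(10.84), 59267), 'scene': (np.float64(9.22), 28303)}
```

>>> jog_arm --targets '[{"fingers":255,"tx":1,"ty":-0.5,"tz":0,"ax":0,"ay":0,"az":0},{"fingers":255,"tx":2,"ty":-0.5,"tz":0,"ax":0,"ay":0,"az":0},{"fingers":255,"tx":3,"ty":-0.5,"tz":0,"ax":0,"ay":0,"az":0},{"fingers":255,"tx":4,"ty":-0.5,"tz":0,"ax":0,"ay":0,"az":0},{"fingers":255,"tx":4.5,"ty":-0.5,"tz":0,"ax":0,"ay":0,"az":0},{"fingers":255,"tx":4.5,"ty":-0.5,"tz":0,"ax":0,"ay":0,"az":0}]' --force 40

```text
time_s: 13.45
tcp_pos: [0.6256, -0.057, 0.0785]
ee_rot: [2.017, 2.398, -0.007]
force: [-0.4, -13.7, -2.8]
finger_gap: 0.0188
gripper_force: 40.0
```

```bash
python3 -c "
from dial2 import *
N()"
```

```text
t 13.55 loc [ -0.1 -44.8] z 0.07847889845361176 ang 99.9 Floc [ -2.46 -14.05] gap 0.019586887347414123 40.002649426460266
{'side': (np.float64(13.35), 58390), 'scene': (np.float64(11.79), 47722)}
```

>>> jog_arm --targets '[{"fingers":255,"tx":1,"ty":-0.5,"tz":0,"ax":0,"ay":0,"az":0},{"fingers":255,"tx":2,"ty":-0.5,"tz":0,"ax":0,"ay":0,"az":0},{"fingers":255,"tx":2.3,"ty":-0.5,"tz":0,"ax":0,"ay":0,"az":0},{"fingers":255,"tx":2.3,"ty":-0.5,"tz":0,"ax":0,"ay":0,"az":0}]' --force 40

```text
time_s: 13.95
tcp_pos: [0.6253, -0.0554, 0.0785]
ee_rot: [2.016, 2.396, -0.007]
force: [2.0, -14.9, -2.4]
finger_gap: 0.0192
gripper_force: 40.0
```

```bash
cat > both.py <<'E'
from dial2 import *
N()
ims=[]
for n in("side","scene"):
    p,d,c=snap(n);q=rect(p,c);ims.append(q);np.save(n+"q.npy",q)
    # line fit of the hand: red within 32..85 px and division 95..150 px
    f=q.astype(float);x,y=HUB[n];yy,xx=np.mgrid[:400,:400];dx,dy=xx-x,y-yy;rr=np.hypot(dx,dy);th=np.arctan2(dx,dy)
    red=np.clip(f[...,0]-(f[...,1]+f[...,2])/2-15,0,None)
    for lo,hi in((32,60),(60,85),(85,105),(110,150)):
        w=red*(rr>lo)*(rr<hi)*(th>0)*(th<2);print(n,lo,hi,round((w*th).sum()/max(w.sum(),1),3),round(w.sum()))
save("d10.png",np.hstack(ims))
E
python3 both.py
```

```text
t 14.05 loc [ -0.1 -43.2] z 0.07850602889355668 ang 99.9 Floc [ -2.31 -14.66] gap 0.019226826661551687 40.00590741634369
{'side': (np.float64(14.76), 63616), 'scene': (np.float64(13.05), 40939)}
side 32 60 0.998 40862
side 60 85 0.919 35604
side 85 105 0.973 43778
side 110 150 1.046 103689
scene 32 60 0.623 29476
scene 60 85 0.789 22913
scene 85 105 0.984 35764
scene 110 150 1.095 59336
```

View pics/d10.png

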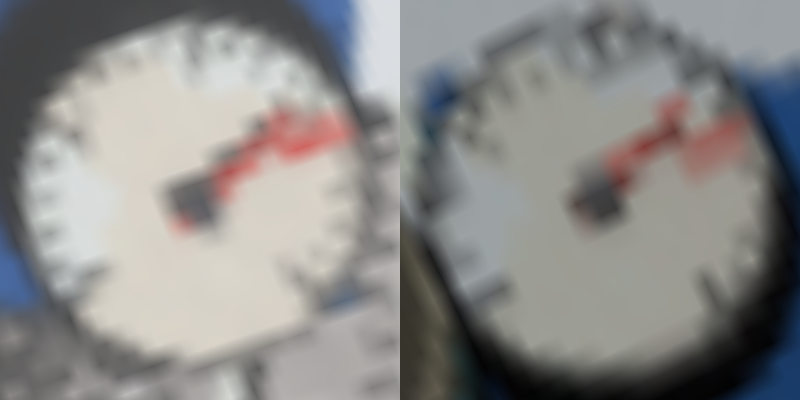

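The hand is just short of the red division in both views. Comparing hand direction tail to tip with the zero image gives about 13.2–13.8 N. I'll check with a line fit and then add a little.

>>> jog_arm --targets '[{"fingers":255,"tx":1,"ty":-0.3,"tz":0,"ax":0,"ay":0,"az":0},{"fingers":255,"tx":1.8,"ty":-0.3,"tz":0,"ax":0,"ay":0,"az":0},{"fingers":255,"tx":1.8,"ty":-0.3,"tz":0,"ax":0,"ay":0,"az":0}]' --force 40

```text
time_s: 14.45
tcp_pos: [0.6251, -0.054, 0.0785]
ee_rot: [2.015, 2.396, -0.007]
force: [1.3, -15.8, -2.8]
finger_gap: 0.0192
gripper_force: 40.0
```

```bash
cat > pca.py <<'E'
from dial2 import *
def line(q,n):
    f=q.astype(float);x,y=HUB[n];yy,xx=np.mgrid[:400,:400]
    red=np.clip(f[...,0]-(f[...,1]+f[...,2])/2-15,0,None);w=red*(np.hypot(xx-x,yy-y)<88)
    w=w/w.sum();mx,my=(w*xx).sum(),(w*yy).sum();C=np.cov(np.stack([xx.ravel(),-yy.ravel()]),aweights=w.ravel())
    v=np.linalg.eigh(C)[1][:,1]
    if v@np.array([mx-x,-(my-y)])<0:v=-v
    return np.arctan2(v[0],v[1])
z=cv2.imread("pics/rect.png")[...,::-1];d=cv2.imread("pics/d10.png")[...,::-1]
Z={"side":line(z[:,:400],"side"),"scene":line(z[:,400:],"scene")}
def F(a,n): return ((a-Z[n])%(2*np.pi))/.225
if __name__=="__main__":
    print(Z,'d10',F(line(d[:,:400],"side"),"side"),F(line(d[:,400:],"scene"),"scene"))
    N()
    for n in HUB:
        p,_,c=snap(n);print(n,F(line(rect(p,c),n),n))
    st()
E
python3 pca.py
```

```text
{'side': np.float64(-2.2515716827564387), 'scene': np.float64(-2.284400301440638)} d10 13.50416219636637 14.739096043043538
t 14.55 loc [ -0.1 -41.8] z 0.0785050038987882 ang 99.9 Floc [ -0.75 -15.12] gap 0.019216590053403097 40.00833213329315
{'side': (np.float64(15.98), 66914), 'scene': (np.float64(14.56), 40294)}
side 14.583745179188835
scene 14.770265747798238
t 14.65 loc [ -0.1 -41.8] z 0.07850414744413184 ang 99.9 Floc [ -0.87 -16.58] gap 0.01911276227155146 40.00820696353912
```

All estimates cluster around 15 N (15.3, 14.6, 14.8, sensor ≈14.8). Holding.

>>> jog_arm --targets '[{"fingers":255,"tx":0,"ty":0,"tz":0,"ax":0,"ay":0,"az":0},{"fingers":255,"tx":0,"ty":0,"tz":0,"ax":0,"ay":0,"az":0},{"fingers":255,"tx":0,"ty":0,"tz":0,"ax":0,"ay":0,"az":0},{"fingers":255,"tx":0,"ty":0,"tz":0,"ax":0,"ay":0,"az":0},{"fingers":255,"tx":0,"ty":0,"tz":0,"ax":0,"ay":0,"az":0},{"fingers":255,"tx":0,"ty":0,"tz":0,"ax":0,"ay":0,"az":0},{"fingers":255,"tx":0,"ty":0,"tz":0,"ax":0,"ay":0,"az":0},{"fingers":255,"tx":0,"ty":0,"tz":0,"ax":0,"ay":0,"az":0}]' --force 40

```text
time_s: 15.45
tcp_pos: [0.6251, -0.054, 0.0785]
ee_rot: [2.015, 2.396, -0.007]
force: [1.1, -15.6, -3.7]
finger_gap: 0.0197
gripper_force: 40.0
```

```bash
python3 pca.py
```

```text
{'side': np.float64(-2.2515716827564387), 'scene': np.float64(-2.284400301440638)} d10 13.50416219636637 14.739096043043538
t 15.55 loc [ -0.1 -41.8] z 0.0785187383915262 ang 99.9 Floc [  0.08 -16.13] gap 0.019071797292554277 40.00823736190796
{'side': (np.float64(15.95), 60128), 'scene': (np.float64(14.54), 40282)}
side 14.498704254341462
scene 14.758005299572973
t 15.65 loc [ -0.1 -41.8] z 0.07852355652872742 ang 99.9 Floc [ -0.84 -15.57] gap 0.01943558264377064 40.00824809074402
```

Held steady for 1.2 s. Easing off slowly.

>>> jog_arm --targets '[{"fingers":255,"tx":0,"ty":0,"tz":0,"ax":0,"ay":0,"az":0},{"fingers":255,"tx":0,"ty":0,"tz":0,"ax":0,"ay":0,"az":0},{"fingers":255,"tx":-1,"ty":0,"tz":0,"ax":0,"ay":0,"az":0},{"fingers":255,"tx":-3,"ty":0,"tz":0,"ax":0,"ay":0,"az":0},{"fingers":255,"tx":-5,"ty":0,"tz":0,"ax":0,"ay":0,"az":0},{"fingers":255,"tx":-7,"ty":0,"tz":0,"ax":0,"ay":0,"az":0},{"fingers":255,"tx":-9,"ty":0,"tz":0,"ax":0,"ay":0,"az":0},{"fingers":255,"tx":-11,"ty":0,"tz":0,"ax":0,"ay":0,"az":0},{"fingers":255,"tx":-13,"ty":0,"tz":0,"ax":0,"ay":0,"az":0},{"fingers":255,"tx":-15,"ty":0,"tz":0,"ax":0,"ay":0,"az":0},{"fingers":255,"tx":-17,"ty":0,"tz":0,"ax":0,"ay":0,"az":0},{"fingers":255,"tx":-19,"ty":0,"tz":0,"ax":0,"ay":0,"az":0},{"fingers":255,"tx":-21,"ty":0,"tz":0,"ax":0,"ay":0,"az":0},{"fingers":255,"tx":-23,"ty":0,"tz":0,"ax":0,"ay":0,"az":0},{"fingers":255,"tx":-25,"ty":0,"tz":0,"ax":0,"ay":0,"az":0},{"fingers":255,"tx":-27,"ty":0,"tz":0,"ax":0,"ay":0,"az":0},{"fingers":255,"tx":-29,"ty":0,"tz":0,"ax":0,"ay":0,"az":0},{"fingers":255,"tx":-31,"ty":0,"tz":0,"ax":0,"ay":0,"az":0},{"fingers":255,"tx":-34,"ty":0,"tz":0,"ax":0,"ay":0,"az":0},{"fingers":255,"tx":-37,"ty":0,"tz":0,"ax":0,"ay":0,"az":0}]' --force 40

```text
time_s: 17.65
tcp_pos: [0.6301, -0.0825, 0.0784]
ee_rot: [2.024, 2.402, 0.007]
force: [6.6, 2.1, -3.5]
finger_gap: 0.0193
gripper_force: 40.0
```

>>> jog_arm --targets '[{"fingers":255,"tx":-4,"ty":0,"tz":0,"ax":0,"ay":0,"az":0},{"fingers":255,"tx":-8,"ty":0,"tz":0,"ax":0,"ay":0,"az":0},{"fingers":255,"tx":-12,"ty":0,"tz":0,"ax":0,"ay":0,"az":0},{"fingers":255,"tx":-16,"ty":0,"tz":0,"ax":0,"ay":0,"az":0},{"fingers":255,"tx":-20,"ty":0,"tz":0,"ax":0,"ay":0,"az":0},{"fingers":255,"tx":-24,"ty":0,"tz":0,"ax":0,"ay":0,"az":0},{"fingers":255,"tx":-28,"ty":0,"tz":0,"ax":0,"ay":0,"az":0},{"fingers":255,"tx":-32,"ty":0,"tz":0,"ax":0,"ay":0,"az":0},{"fingers":255,"tx":-35,"ty":0,"tz":0,"ax":0,"ay":0,"az":0},{"fingers":255,"tx":-36,"ty":0,"tz":0,"ax":0,"ay":0,"az":0},{"fingers":255,"tx":-36,"ty":0,"tz":0,"ax":0,"ay":0,"az":0},{"fingers":255,"tx":-36,"ty":0,"tz":0,"ax":0,"ay":0,"az":0}]' --force 40

```text
time_s: 18.85
tcp_pos: [0.6366, -0.1184, 0.0785]
ee_rot: [2.023, 2.401, 0.007]
force: [7.1, -0.2, -3.9]
finger_gap: 0.0195
gripper_force: 40.0
```

```bash
cat > rid.py <<'E'
from dial2 import *
st()
for n in("wrist","side","scene"):
    p,d,c=snap(n);P=cloud(d,c);L=toloc(P);Z=P[...,2]*1000;H,S,V=cv2.split(cv2.cvtColor(p,cv2.COLOR_RGB2HSV))
    ok=(d>0)&(L[...,0]>40)&(L[...,0]<80)&(abs(L[...,1])<90)&(Z<60)
    for l,m in(('yellow',(H>18)&(H<36)&(S>110)),('red',((H<8)|(H>172))&(S>110))):
        m=m&ok
        if m.sum(): print(n,l,m.sum(),'x,y min/med/max',np.percentile(L[m],[2,50,98],axis=0).round(1).tolist(),'z',np.median(Z[m]))
    m=(d>0)&(abs(L[...,0])<12)&(L[...,1]>-50)&(L[...,1]<82)&(Z>50)&(Z<76)
    if m.sum(): print(n,'spring y',np.percentile(L[m][:,1],[1,5,50,95,99]).round(1),'z',np.percentile(Z[m],[50,97]))
E
python3 rid.py
```

```text
t 18.85 loc [ 1.000e-01 -1.072e+02] z 0.07848153059643571 ang 99.8 Floc [ 6.99 -1.44] gap 0.019508522978823283 40.011069774627686
wrist yellow 252 x,y min/med/max [[47.0, 6.0], [52.4, 10.4], [58.0, 17.8]] z 45.1569330593035
wrist red 242 x,y min/med/max [[61.0, -4.5], [66.1, 0.1], [72.4, 5.0]] z 45.014508966455736
wrist spring y [-49.6 -48.7  16.8  35.7  45.1] z [67.85986769 70.71235955]
side yellow 11 x,y min/med/max [[47.1, 3.3], [53.4, 10.0], [61.7, 13.7]] z 43.265352742312466
side red 8 x,y min/med/max [[61.5, -2.9], [65.6, 0.1], [71.2, 3.9]] z 44.46489562758721
side spring y [-49.9 -49.   17.8  63.9  75.5] z [64.15710529 69.67919932]
scene yellow 15 x,y min/med/max [[47.3, 2.7], [52.8, 8.4], [58.4, 18.3]] z 39.41976309615703
scene red 13 x,y min/med/max [[63.7, -5.3], [67.5, -3.3], [72.2, 3.8]] z 41.828942169855225
scene spring y [-49.1 -47.7  45.2  77.9  79.2] z [65.69191718 72.85855389]
```

The rider line is at y ≈ +10 and the mark at y ≈ 0 in all three cameras. The rider is well past the mark, so the spring is weak and goes in the red tray. Releasing the handle and going back over the spring.

>>> jog_arm --targets '[{"fingers":180,"tx":0,"ty":0,"tz":0,"ax":0,"ay":0,"az":0},{"fingers":130,"tx":0,"ty":0,"tz":0,"ax":0,"ay":0,"az":0},{"fingers":105,"tx":0,"ty":0,"tz":0,"ax":0,"ay":0,"az":0},{"fingers":105,"tx":0,"ty":0,"tz":0,"ax":0,"ay":0,"az":0},{"fingers":105,"tx":0,"ty":0,"tz":-20,"ax":0,"ay":0,"az":0},{"fingers":105,"tx":0,"ty":0,"tz":-50,"ax":0,"ay":0,"az":0},{"fingers":105,"tx":0,"ty":0,"tz":-65,"ax":0,"ay":0,"az":0},{"fingers":105,"tx":40,"ty":0,"tz":-65,"ax":0,"ay":0,"az":0},{"fingers":105,"tx":90,"ty":0,"tz":-65,"ax":0,"ay":0,"az":0},{"fingers":105,"tx":130,"ty":0,"tz":-65,"ax":0,"ay":0,"az":0},{"fingers":105,"tx":150,"ty":0,"tz":-65,"ax":0,"ay":0,"az":0},{"fingers":105,"tx":150,"ty":0,"tz":-65,"ax":0,"ay":0,"az":0},{"fingers":105,"tx":150,"ty":0,"tz":-65,"ax":0,"ay":0,"az":0}]' --force 15

```text
time_s: 20.3
tcp_pos: [0.6091, 0.0277, 0.1436]
ee_rot: [2.022, 2.403, -0.001]
force: [0.6, -0.3, 0.3]
finger_gap: 0.0553
gripper_force: 0.0
```

```bash
sed -i 's/(L\[...,1\]>-50)/(L[...,1]>-38)/' rid.py; python3 rid.py; python3 -c "
from loc import *
w=np.load('side0.npz');p=w['p'];P=w['P'];H,S,V=cv2.split(cv2.cvtColor(p,cv2.COLOR_RGB2HSV));k=np.zeros(V.shape,bool);k[285:370,265:365]=1
m=k&((H<8)|(H>172))&(S>120)&(P[...,2]<.014)&(P[...,2]>0);print('floor',m.sum(),np.median(P[m],0))"
```

```text
t 20.3 loc [-1.7 41.4] z 0.1436071443701375 ang 99.9 Floc [ 0.5  -0.36] gap 0.05533607317371762 0.0
wrist yellow 86 x,y min/med/max [[47.0, 5.7], [53.5, 13.3], [61.1, 16.1]] z 44.78585382276948
wrist red 49 x,y min/med/max [[63.8, -2.8], [69.4, 4.0], [72.0, 5.6]] z 44.81814835302001
wrist spring y [ 4.4  6.2 45.9 76.5 78.1] z [68.18495198 70.68389325]
side yellow 13 x,y min/med/max [[46.1, 2.5], [53.8, 13.0], [62.0, 15.6]] z 42.62716632955066
side red 8 x,y min/med/max [[62.6, -4.1], [66.3, -0.5], [72.2, 5.0]] z 43.44300876246238
side spring y [ 3.1  4.5 34.3 73.5 76.5] z [65.4745086  70.22406292]
scene yellow 15 x,y min/med/max [[46.9, 4.9], [52.0, 8.9], [58.0, 16.5]] z 39.216407851474955
scene red 13 x,y min/med/max [[62.5, -6.6], [68.4, -1.9], [72.7, 4.0]] z 44.02182982353109
scene spring y [ 2.9  4.6 38.6 77.4 81.1] z [64.08150736 69.71725658]
floor 2489 [0.42162475 0.26500526 0.00732118]
```

>>> jog_arm --targets '[{"fingers":105,"tx":0,"ty":1.7,"tz":40,"ax":0,"ay":0,"az":0},{"fingers":105,"tx":0,"ty":1.7,"tz":75,"ax":0,"ay":0,"az":0},{"fingers":105,"tx":0,"ty":1.7,"tz":95,"ax":0,"ay":0,"az":0},{"fingers":105,"tx":0,"ty":1.7,"tz":105,"ax":0,"ay":0,"az":0},{"fingers":105,"tx":0,"ty":1.7,"tz":105,"ax":0,"ay":0,"az":0},{"fingers":105,"tx":0,"ty":1.7,"tz":105,"ax":0,"ay":0,"az":0},{"fingers":255,"tx":0,"ty":1.7,"tz":105,"ax":0,"ay":0,"az":0},{"fingers":255,"tx":0,"ty":1.7,"tz":105,"ax":0,"ay":0,"az":0},{"fingers":255,"tx":0,"ty":1.7,"tz":105,"ax":0,"ay":0,"az":0},{"fingers":255,"tx":0,"ty":1.7,"tz":105,"ax":0,"ay":0,"az":0},{"fingers":255,"tx":0,"ty":1.7,"tz":105,"ax":0,"ay":0,"az":0}]' --force 15

```text
time_s: 21.55
tcp_pos: [0.6102, 0.0281, 0.0391]
ee_rot: [-2.023, -2.403, 0.001]
force: [-2.3, -1.3, 6.1]
finger_gap: 0.0312
gripper_force: 15.0
```

>>> jog_arm --targets '[{"fingers":255,"tx":0,"ty":0,"tz":-10,"ax":0,"ay":0,"az":0},{"fingers":255,"tx":0,"ty":0,"tz":-40,"ax":0,"ay":0,"az":0},{"fingers":255,"tx":0,"ty":0,"tz":-85,"ax":0,"ay":0,"az":0},{"fingers":255,"tx":0,"ty":0,"tz":-125,"ax":0,"ay":0,"az":0},{"fingers":255,"tx":20,"ty":-11,"tz":-130,"ax":0,"ay":0,"az":0.03},{"fingers":255,"tx":52,"ty":-28,"tz":-130,"ax":0,"ay":0,"az":0.09},{"fingers":255,"tx":90,"ty":-49,"tz":-130,"ax":0,"ay":0,"az":0.16},{"fingers":255,"tx":128,"ty":-70,"tz":-130,"ax":0,"ay":0,"az":0.23},{"fingers":255,"tx":166,"ty":-90,"tz":-130,"ax":0,"ay":0,"az":0.3},{"fingers":255,"tx":204,"ty":-111,"tz":-130,"ax":0,"ay":0,"az":0.37},{"fingers":255,"tx":236,"ty":-129,"tz":-130,"ax":0,"ay":0,"az":0.42},{"fingers":255,"tx":258,"ty":-141,"tz":-130,"ax":0,"ay":0,"az":0.45},{"fingers":255,"tx":266,"ty":-145,"tz":-130,"ax":0,"ay":0,"az":0.455},{"fingers":255,"tx":266,"ty":-145,"tz":-130,"ax":0,"ay":0,"az":0.455},{"fingers":255,"tx":266,"ty":-145,"tz":-130,"ax":0,"ay":0,"az":0.455},{"fingers":255,"tx":266,"ty":-145,"tz":-130,"ax":0,"ay":0,"az":0.455}]' --force 15

```text
time_s: 23.15
tcp_pos: [0.4237, 0.2648, 0.1684]
ee_rot: [2.514, 1.883, 0.0]
force: [0.8, -0.1, -1.4]
finger_gap: 0.0311
gripper_force: 15.0
```

Run:
```python
from loc import *
st();s=sense();print(s['tcp_pos'])
p,d,c=snap("wrist");P=cloud(d,c);H,S,V=cv2.split(cv2.cvtColor(p,cv2.COLOR_RGB2HSV))
m=(d>0)&((H<8)|(H>172))&(S>110)&(np.hypot(P[...,0]-.4215,P[...,1]-.2655)<.12)&(P[...,2]<.05)
q=P[m];r=q[q[:,2]>.022];print(len(q),np.percentile(q[:,2],[5,50,95]),cv2.minAreaRect((r[:,:2]*1000).astype(np.float32)))
Rm=R.from_rotvec(s['ee_rot']).as_matrix();L=(P-s['tcp_pos'])@Rm*1000
k=(d>0)&(abs(L[...,0])<60)&(abs(L[...,1])<17)&(L[...,2]>-40)&(L[...,2]<30);print('held',k.sum(),np.percentile(L[k],[1,50,99],axis=0).round(1).tolist())
```

```text
t 23.15 loc [-143.   307.2] z 0.1684177464878283 ang 73.7 Floc [ 0.81 -0.24] gap 0.031145141818032764 14.999784529209137
[0.42369194 0.26484863 0.16841775]
8705 [0.00792208 0.00946281 0.03015067] ((421.3249206542969, 267.93023681640625), (146.86875915527344, 118.8761215209961), 73.62767028808594)
held 3561 [[-37.1, -16.1, -36.7], [5.5, -0.4, -23.7], [44.7, 16.1, -1.6]]
```

>>> jog_arm --targets '[{"fingers":255,"tx":0,"ty":0,"tz":40,"ax":0,"ay":0,"az":0},{"fingers":255,"tx":0,"ty":0,"tz":85,"ax":0,"ay":0,"az":0},{"fingers":255,"tx":0,"ty":0,"tz":120,"ax":0,"ay":0,"az":0},{"fingers":255,"tx":0,"ty":0,"tz":142,"ax":0,"ay":0,"az":0},{"fingers":255,"tx":0,"ty":0,"tz":152,"ax":0,"ay":0,"az":0},{"fingers":255,"tx":0,"ty":0,"tz":155,"ax":0,"ay":0,"az":0},{"fingers":255,"tx":0,"ty":0,"tz":156,"ax":0,"ay":0,"az":0},{"fingers":255,"tx":0,"ty":0,"tz":157,"ax":0,"ay":0,"az":0},{"fingers":255,"tx":0,"ty":0,"tz":157,"ax":0,"ay":0,"az":0}]' --force 15

```text
time_s: 24.1
tcp_pos: [0.4235, 0.2661, 0.0124]
ee_rot: [2.513, 1.884, 0.003]
force: [0.2, 0.1, -1.7]
finger_gap: 0.0312
gripper_force: 15.0
```

>>> jog_arm --targets '[{"fingers":255,"tx":0,"ty":0,"tz":1,"ax":0,"ay":0,"az":0},{"fingers":255,"tx":0,"ty":0,"tz":2,"ax":0,"ay":0,"az":0},{"fingers":255,"tx":0,"ty":0,"tz":2,"ax":0,"ay":0,"az":0}]' --force 15

```text
time_s: 24.4
tcp_pos: [0.423, 0.2659, 0.01]
ee_rot: [2.513, 1.885, 0.002]
force: [0.5, -0.7, 2.5]
finger_gap: 0.0312
gripper_force: 15.0
```

Force rose from −1.7 to +2.5 N, so the spring is on the felt. Opening and retreating.

>>> jog_arm --targets '[{"fingers":160,"tx":0,"ty":0,"tz":0,"ax":0,"ay":0,"az":0},{"fingers":130,"tx":0,"ty":0,"tz":0,"ax":0,"ay":0,"az":0},{"fingers":105,"tx":0,"ty":0,"tz":0,"ax":0,"ay":0,"az":0},{"fingers":105,"tx":0,"ty":0,"tz":0,"ax":0,"ay":0,"az":0},{"fingers":105,"tx":0,"ty":0,"tz":-10,"ax":0,"ay":0,"az":0},{"fingers":105,"tx":0,"ty":0,"tz":-35,"ax":0,"ay":0,"az":0},{"fingers":105,"tx":0,"ty":0,"tz":-80,"ax":0,"ay":0,"az":0},{"fingers":105,"tx":0,"ty":0,"tz":-130,"ax":0,"ay":0,"az":0},{"fingers":105,"tx":0,"ty":0,"tz":-150,"ax":0,"ay":0,"az":0},{"fingers":105,"tx":0,"ty":0,"tz":-150,"ax":0,"ay":0,"az":0},{"fingers":105,"tx":0,"ty":0,"tz":-150,"ax":0,"ay":0,"az":0}]' --force 15

```text
time_s: 25.5
tcp_pos: [0.4222, 0.2656, 0.1595]
ee_rot: [2.513, 1.885, 0.0]
force: [-0.3, -1.2, -0.9]
finger_gap: 0.0554
gripper_force: 0.0
```

```bash
python3 - <<'E'
from loc import *
s=sense();print(s['tcp_pos'],s['finger_gap'],s['force'])
p,d,c=snap("wrist");P=cloud(d,c);H,S,V=cv2.split(cv2.cvtColor(p,cv2.COLOR_RGB2HSV))
t=np.deg2rad(73.7);e=np.array([np.cos(t),np.sin(t)]);f=np.array([np.sin(t),-np.cos(t)]);D=P[...,:2]-[.4214,.267]
l=D@e*1000;x=D@f*1000;Z=P[...,2]*1000
m=(d>0)&(abs(l)<68)&(abs(x)<52)&(Z>13)&(Z<80);print(m.sum(),'len',np.percentile(l[m],[1,50,99]),'across',np.percentile(x[m],[1,50,99]),'z',np.percentile(Z[m],[5,50,99]))
for a in(-35,-15,5,25): k=m&(abs(l-a)<10);print(a,k.sum(),np.percentile(Z[k],95) if k.any() else 0)
E
python3 rid.py | grep -E "yellow|red"
```

```text
[0.42222275 0.26555134 0.15945851] 0.05537759615708503 [-0.28057607 -1.19576289 -0.87864099]
894 len [-39.11511197   3.7650625   43.58195269] across [-13.22179732  -0.14682507  17.23382426] z [14.00631502 35.40413102 41.77041992]
-35 185 40.436555097670016
-15 211 41.16976235887046
5 167 40.8188468259811
25 208 41.10475086680537
scene yellow 15 x,y min/med/max [[47.0, 3.3], [53.3, 8.1], [58.8, 16.9]] z 39.46641314584931
scene red 13 x,y min/med/max [[61.7, -6.2], [67.9, -1.2], [71.5, 4.9]] z 39.612331038079596
```

The spring lies flat in the red tray, level at about 40 mm top along its length (7 mm floor + 32 mm diameter). The robot is clear, so I'm handing in.

```bash
python3 -c "
from rig import *
print(job_done())"
```

```text
the job is handed in; nothing more can be done
None
```

I tested the spring at about 15 N (dial and force readings 14.5–16) and held it for about 1.2 s. The load came off slowly, the rider finished about 10 mm past the mark (weak), and the spring now lies flat in the red tray; the job is handed in at about 26 s.

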